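# Service a capsule machine's feed unit

## Task

The capsule machine's feed unit is on the counter for service, with a capsule jammed crosswise in its chute. Push the jammed capsule back up the chute onto the level landing pan, lift it out there and lay it in the reject tray; put the star wheel back on the drive shaft, turning it while pressing until it drops fully home on the dish floor, and then stand the waiting capsules upright in the wheel's pockets, one to a pocket. Leave the other things on the counter where they are.

Things in the scene. Friction and masses are not known exactly. Their poses are not given: they have to be found in the camera images.
- dish_floor (a point): Centre of the feed unit's dish floor, on the shaft's axis, 100 mm above the counter. The unit is fixed. Its axes: z up; pan and chute run from the dish towards -y, symmetric about x = 0. White round dish: inner radius 81 mm, outer 87 mm, rim 22 mm above its floor.
- shaft_top (a point): Top of the upright drive shaft, 30 mm above the dish floor: a round pilot pin of 12 mm diameter, its last 7 mm tapered to 5 mm. At its foot, on the floor, a cross-shaped drive dog: two bars 40 x 8 mm crossing at right angles, 12 mm tall. The dog stands at a different angle at each start (not given by this point) and does not turn.
- pan_mid (a point): Middle of the level landing pan's floor, 85 mm above the counter; fixed, axes as the unit's. Open above, 92 mm wide inside (x), from 66 mm on its dish side (+y; the dish's rim stands there) to 67 mm on its chute side (-y); walls 38 mm high along both sides.
- chute_start (a point): Where the pan's floor ends and the chute's floor begins, sloping 20 deg down to -y, 155 mm long, lower end open. Along the slope: 92 mm wide inside to 40 mm, narrowing to 56 mm at 75 mm, then straight. From 8 mm on its 54 mm high walls are folded inwards on top, leaving a slot 46 mm wide: a capsule lying across cannot be lifted out there, but fingers can reach in.
- jam_mid (a point): Centre of the jammed capsule, like the others: octagonal, 44 mm across flats, 66 mm long, 60 g; long axis along this frame's x. It lies across the chute, about 30 to 50 mm down the slope, under the folded edges, against the narrowing. A few newtons up the slope free it; on the level pan it stays where it is left.
- wheel_grip (a point): Centre of the grip bar of the black star wheel (300 g), on its axis, 52 mm above its underside. Bar 50 mm long (x), 26 wide (y), 36 tall, top 70 mm above the underside. Below it a square hub and four vanes along +-x and +-y, 6 mm thick, to 78 mm from the axis, tops 26 mm above the underside. The four pockets lie between them, at 45 deg to x and y.
- wheel_under (a point): Centre of the wheel's underside, same axes. Bore for the pilot pin, 34 mm deep, 1.4 mm play. Cross-shaped slot for the dog, 10.5 mm wide, 13 deep, at 45 deg to x and y; it fits at every quarter turn, within about 3 deg. Not lined up, the wheel rests on the dog, 12 mm above the dish floor; home, it is on the floor. Starts flat on the counter.
- reject_in (a point): Centre of the inner floor (4 mm above the counter) of the grey reject tray, a fixed open box of 140 x 140 mm outside, walls 4 mm thick and 35 mm high.
- cap1_mid (a point): Centre of a waiting capsule (absent at some starts): octagonal, 44 mm across flats, 66 mm tall, 60 g, its long axis along this frame's z; starts upright on the counter, in a row in front of the feed unit.
- cap2_mid (a point): Centre of a waiting capsule (absent at some starts): octagonal, 44 mm across flats, 66 mm tall, 60 g, its long axis along this frame's z; starts upright on the counter, in a row in front of the feed unit.
- cap3_mid (a point): Centre of a waiting capsule (absent at some starts): octagonal, 44 mm across flats, 66 mm tall, 60 g, its long axis along this frame's z; starts upright on the counter, in a row in front of the feed unit.
- cap4_mid (a point): Centre of a waiting capsule (absent at some starts): octagonal, 44 mm across flats, 66 mm tall, 60 g, its long axis along this frame's z; starts upright on the counter, in a row in front of the feed unit.
- cases: Bystander: stack of five disc cases, 142 x 125 x 51 mm; origin at its underside.
- driver: Bystander: screwdriver 190 mm long lying on the counter.
- clip: Bystander: black binder clip, 50 mm; origin at its underside.
- spray: Bystander: white plastic cleaner bottle 160 mm tall, 60 mm across, standing; origin at its underside.
Not all that is in view belongs to the job. What is shaped like the part that bears cap2_mid but brown is not meant. Of the things that look like the part that bears wheel_grip, the smaller one is meant.

How it is judged:
On the way, in this order (a step that is already met when the one before it is completed fails the run):
1. the jammed capsule has been brought back up the chute, clear of the folded edges, over the landing pan (y of jam_mid in the frame of dish_floor between -0.205 and -0.09 m), for 0.2 s.
2. it lies released in the reject tray (x of jam_mid in the frame of reject_in between -0.066 and 0.066 m and y of jam_mid in the frame of reject_in between -0.066 and 0.066 m and z of jam_mid in the frame of reject_in below 0.042 m and linear speed of jam below 0.05 m/s and contact force between the fingers and jam below 0.2 N), for 0.3 s.
At the end, for the whole second after the job is handed in: Jammed capsule released in the reject tray; star wheel home on the dog (underside within 4 mm of the dish floor, 5 mm of the axis, level to 0.06 rad); every waiting capsule stands upright (0.2 rad) on the dish floor in a pocket, centre 44 to 66 mm from the axis; all at rest (all of step 2 and z of wheel_grip in the frame of dish_floor below 0.056 m and horizontal distance between wheel_grip and dish_floor below 0.005 m and angle between the z axis of wheel_grip and the z axis of dish_floor, either way round below 0.06 rad and angle between wheel_grip's own z axis and vertical below 0.5 rad and horizontal distance between cap1_mid and dish_floor between 0.044 and 0.066 m and z of each of cap1_mid, cap2_mid, cap3_mid, cap4_mid in the frame of dish_floor below 0.04 m and angle between the z axis of each of cap1_mid, cap2_mid, cap3_mid, cap4_mid and the z axis of dish_floor, either way round below 0.2 rad and linear speed of each of cap1, cap2, cap3, cap4 below 0.05 m/s and horizontal distance between cap2_mid and dish_floor between 0.044 and 0.066 m and horizontal distance between cap3_mid and dish_floor between 0.044 and 0.066 m and horizontal distance between cap4_mid and dish_floor between 0.044 and 0.066 m and linear speed of wheel below 0.03 m/s); the robot touches nothing.
It fails at once if a bystander (disc cases, screwdriver, clip, bottle) is moved more than 30 mm (distance of any of cases, driver, clip, spray from where it was at the start of the episode above 0.03 m).
Of cap1, cap2, cap3, cap4 only 2 to 4 are there at a start; the rules pass over those that are not, and their reading is None.
At some moment in a run one of wheel may be knocked a few centimetres aside while the robot is not near it.
Once in a run the grip may slacken for a moment while it holds something.
It also fails if it takes over 210 s, if anything falls off the work surface, if the arm or the gripper's body presses on something with over 40 N, if the wrist force passes 120 N, or if a joint passes its speed limit or range.

## Robot

A 7-joint arm with a two-finger parallel gripper is mounted at the origin on the work surface. World frame = base frame: x ahead of the robot, y to its left, z up, the work surface at z = 0. Lengths are in m, angles in rad, forces in N, time in s.
With the tool pointing down it reaches from about 0.4 to 0.875 m from the base axis. Payload 19.3 kg.
Tool frame: the origin (TCP) lies on the front face of the gripper's body, between the roots of the fingers; the fingertips stand 73 mm ahead of it and the grasp point (between the pads) lies 54 mm ahead of it; z points along the fingers, y is the direction in which the jaws open and shut (so a half turn about z gives the same grasp; the last joint's range is limited). The gripper opens to 85 mm and grips with 20 to 120 N. Pads are 22 mm wide; open, the fingers measure 114 mm over their backs; the gripper's body (76 mm by 85 mm) begins 54 mm behind the grasp point. The pads swing forward as they close: fully open they stand 13 mm farther back than shut.
Start: joints at [-1.377, 0.521, -0.036, 1.599, 0.021, 1.021, -0.113], TCP at [0.163, 0.603, 0.304] pointing down, gripper open.
Joint ranges: [-2.91, 2.91], [-0.3, 2.13], [-1.5, 1.42], [0.17, 2.43], [-1.26, 4.41], [0.16, 1.93], [-2.52, 2.52]. Speed limits (rad/s): [1.89, 1.89, 2.39, 2.39, 3.01, 3.01, 3.01].

## Interface

Orientations are given as [roll, pitch, yaw] about the fixed x, y, z axes, in that order (R = Rz(yaw) Ry(pitch) Rx(roll)).
In Python, from workcell import bot gives the robot as it stands.
- The arm moves only by the shell command python3 -m crank 'ROWS' [OPENING] [FORCE]. ROWS is a JSON object of lists of equal length, an entry for each row: "travel": the shift along the world's x, y, z in cm, a list of three; "rot": the turn, a rotation vector about the world's x, y, z in degrees, a list of three. A call has 1 to 8 rows; each row is the pose to reach, as a shift and turn from the pose commanded when the call began; what a row does not reach only later rows make up. A row lasts 1/10 s, in which the tool goes at most 50 mm and 8.59 degrees, less where a joint would pass 70% of its speed; a pose out of reach is approached as far as the arm can. A call with a gripper value outside its range is refused whole. OPENING is the opening, from -1 (shut) to 1 (fully open), so that 0 is half open, set as the call begins (- or left out, the last holds). The fingers move at their own pace and stop on an object; FORCE is the grip in N (left out, the last holds). Time passes only in rows, so rows that repeat a pose let the fingers close. It gives the time, the measured TCP pose, the force and the opening at its end, in the units of the state.
- bot.observe(): the state, without advancing time (a new reading comes with each control period).
- bot.grab_frame(name): name is "side" or "top" or "wrist"; returns the picture (384x512x3 uint8, red, green, blue); there is no depth.
- bot.camera_model(name): a dict with "fx", "fy", "cx", "cy" (pixels), "k1" (the pictures are not rectified: a ray, as slopes to the right and down, at radius r is drawn at 1 + k1 r^2 times it, then the intrinsics apply), "R" (3x3) and "t" (3): a world point X has camera coordinates R X + t. Camera axes: x right, y down, z forward; pixel columns grow to the right and rows downward; lengths in m; the calibration is good to about 2 mm. A picture is of the moment at which its call begins: read the wrist's pose just before it. camera_model takes no time and is no camera call; for the wrist camera it gives the pose at the moment of the call.
- bot.job_done(): hands the job in, once; it reports no verdict.
Trained networks look in the newest picture that a camera, given by its name, has taken for a name from the list of things; names that differ only in an ending like _2 or _b are one class to them, and where a whole thing is asked for, a point or a joint stands for the part that bears it (a point fixed in the world has none). Each returns a list of dicts, best first, with "conf" (0 to 1); they miss things now and then, are a little off and sometimes report something else, mostly with a low value. They report only what shows in the picture. A call takes as long as a camera call. They do not tell look-alikes from the thing itself.
- bot.silhouettes(camera, thing): "pixels" (384x512 bool, what is visible of it) and "box" ([centre column, centre row, width, height] in pixels, round what is visible of it).
The state is a dict: "clock": time; "qpos": joint angles; "qd": joint speeds; "joint_efforts": joint torques, N m; "position": TCP position; "tool_rot": TCP orientation; "force": force on the tool from outside, world axes, zero at the start; "moment": the same for the moment, N m; "grip_width": finger opening in m.
Only numpy, scipy, OpenCV 4.12 (cv2) and the standard library are available. Lean on these libraries where they do the work, as an engineer would, in place of code of your own. Each camera call takes 0.05 s, during which the arm holds its last target.

## Working session

There is one attempt and no reset: what is moved stays moved. The work goes in short steps, Python scripts to look and compute and a shell command to move; the robot and the scene stay as the last step left them, time stands still between calls to the robot, and variables do not carry over. Pictures are saved under pics/ and viewed, and the job is handed in when it is done.

```bash
ls; mkdir -p pics
cat > h.py <<'E'
import numpy as np, cv2
from workcell import bot
def snap(name, fn):
    im=bot.grab_frame(name); cv2.imwrite('pics/'+fn, im[:,:,::-1]); return im
E
python3 - <<'E'
from h import *
s=bot.observe(); print(s)
for c in ['side','top','wrist']:
    snap(c,f'a_{c}.png'); m=bot.camera_model(c); print(c,{k:np.round(v,4).tolist() for k,v in m.items()})
E
```

```text
pics
{'clock': 0.0, 'qpos': array([-1.37720454,  0.52202815, -0.03631047,  1.59999432,  0.02123275,
        1.02109043, -0.1128034 ]), 'qd': array([ 2.15351804e-03, -2.60382787e-05,  2.91382652e-05,  6.55167012e-04,
       -1.54476404e-03, -1.26432848e-03, -9.10230460e-04]), 'joint_efforts': array([ 1.04521099e-03, -9.27092743e+01,  1.98041797e+00, -3.69925117e+01,
        1.79121463e-02,  8.28465389e-03, -2.36187952e-05]), 'position': array([0.16294504, 0.60312837, 0.30332197]), 'tool_rot': array([-3.14046398e+00,  1.16690437e-04,  2.87778976e+00]), 'force': array([0.55737901, 0.2305723 , 0.86506728]), 'moment': array([-0.0313091 , -0.01112749, -0.0415867 ]), 'grip_width': 0.0853918305854073}
side {'fx': 382.0892, 'fy': 382.0892, 'cx': 252.3214, 'cy': 192.2936, 'k1': -0.0961, 'R': [[0.9885, -0.1509, -0.0131], [-0.0891, -0.5096, -0.8558], [0.1224, 0.8471, -0.5172]], 't': [-0.5253, 0.1566, 1.0527]}
top {'fx': 483.2188, 'fy': 483.2188, 'cx': 258.3375, 'cy': 187.8281, 'k1': -0.0198, 'R': [[-0.0006, -1.0, 0.0045], [-0.992, 0.0, -0.1262], [0.1262, -0.0045, -0.992]], 't': [0.0561, 0.5437, 1.4842]}
wrist {'fx': 298.4894, 'fy': 298.4894, 'cx': 259.5313, 'cy': 197.7797, 'k1': -0.0138, 'R': [[0.2612, 0.9653, -0.0016], [0.9233, -0.2494, 0.292], [0.2814, -0.0777, -0.9564]], 't': [-0.6242, -0.0386, 0.3789]}
```

View pics/a_side.png

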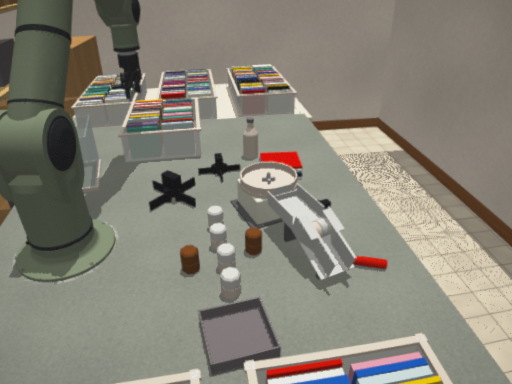

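View pics/a_top.png

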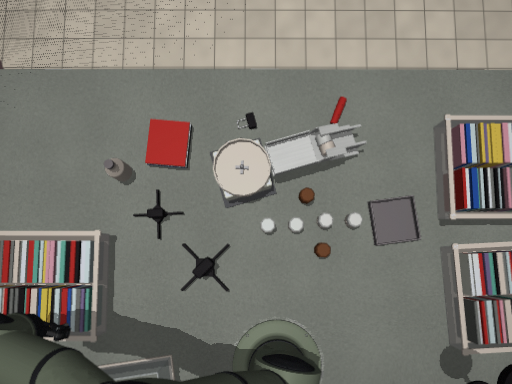

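View pics/a_wrist.png

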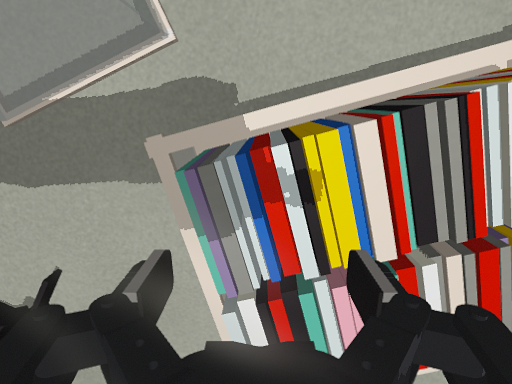

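The top view shows the dish at about (242,167), with the chute running right and slightly up and the jam near (326,145). The small wheel is at (157,213) and the large decoy at (204,267). Four white capsules lie near (268,226), (296,225), (325,221) and (354,220), two brown decoys sit nearby, and the tray is at (395,220).

```bash
cat >> h.py <<'E'
def ray(m,u,v):
    x=(u-m['cx'])/m['fx']; y=(v-m['cy'])/m['fy']; rd=np.hypot(x,y); r=rd
    for _ in range(30): r=rd/(1+m['k1']*r*r)
    s=r/rd if rd>0 else 1
    R=np.array(m['R']); t=np.array(m['t'])
    return -R.T@t, R.T@np.array([x*s,y*s,1.0])
def atz(m,u,v,z):
    o,d=ray(m,u,v); return o+d*(z-o[2])/d[2]
def proj(m,X):
    X=np.atleast_2d(X); p=X@np.array(m['R']).T+np.array(m['t']); a=p[:,:2]/p[:,2:]
    r2=(a**2).sum(1,keepdims=True); a=a*(1+m['k1']*r2)
    return a*[m['fx'],m['fy']]+[m['cx'],m['cy']]
def two(m1,p1,m2,p2):
    o1,d1=ray(m1,*p1);o2,d2=ray(m2,*p2)
    A=np.stack([d1,-d2],1); s=np.linalg.lstsq(A,o2-o1,rcond=None)[0]
    a=o1+s[0]*d1;b=o2+s[1]*d2; return (a+b)/2,np.linalg.norm(a-b)
E
python3 - <<'E'
from h import *
im=snap('top','b_top.png')
cv2.imwrite('pics/b_topz.png',cv2.resize(im[90:290,130:430,::-1],None,fx=2.66,fy=2.66,interpolation=cv2.INTER_CUBIC))
im2=snap('side','b_side.png')
cv2.imwrite('pics/b_sidez.png',cv2.resize(im2[110:360,130:400,::-1],None,fx=2.4,fy=2.4,interpolation=cv2.INTER_CUBIC))
for c in ['top','side']:
  for t in ['wheel_grip','cap1_mid','jam_mid','cases','driver','clip','spray','reject_in']:
    try:
      for d in bot.silhouettes(c,t):
        print(c,t,round(d['conf'],2),np.round(d['box'],1),d['pixels'].sum())
    except Exception as e: print(c,t,e)
m=bot.camera_model('top')
for n,u,v,z in [('dish',242,167,.122),('wheel',157,213,.07),('tray',395,220,.03),('jam',326,145,.1),('c1',268,225,.066),('c4',354,220,.066)]:
    print(n,np.round(atz(m,u,v,z),3))
E
```

```text
top wheel_grip 0.73 [287.6 165.2 153.4  82.9] 5828
top wheel_grip 0.71 [158.9 213.6  48.2  44.9] 401
top wheel_grip 0.69 [209.8 267.8  44.   42.1] 537
top cap1_mid 0.54 [352.9 219.3  18.7  14.2] 190
top jam_mid 0.49 [325.9 144.6  20.3  16.8] 255
top cases 0.6 [169.4 144.3  47.7  47.2] 2037
top cases 0.56 [335.2 108.6  12.4  26.3] 183
top cases 0.25 [160.2 214.6  48.5  44.9] 462
top driver 0.51 [337.5 109.8  14.4  27.8] 207
top driver 0.38 [155.  214.3  26.6  44.2] 347
top spray 0.64 [116.5 168.8  25.9  24.9] 504
top reject_in 0.55 [394.6 221.4  52.   52.3] 2049
top reject_in 0.28 [340.  109.   12.8  26.1] 181
side wheel_grip 0.8 [174.6 190.9  49.2  41. ] 1081
side wheel_grip 0.69 [292.6 220.3 127.4 116.6] 6744
side wheel_grip 0.65 [219.8 165.6  44.4  25. ] 434
side cap1_mid 0.94 [229.7 283.4  22.3  31.6] 560
side jam_mid 0.55 [323.2 226.8  11.9  15.3] 211
side cases 0.78 [279.9 164.5  42.5  27.4] 536
side driver 0.54 [371.6 261.5  31.9  11.7] 316
side clip 0.43 [215.2 216.1  18.   17.1] 281
side spray 0.71 [249.  138.6  14.   40.2] 493
side reject_in 0.91 [240.7 337.2  84.3  76.2] 4389
side reject_in 0.55 [321.2 226.4  18.7  14.1] 240
dish [0.595 0.105 0.122]
wheel [0.462 0.365 0.07 ]
tray [ 0.443 -0.372  0.03 ]
jam [ 0.667 -0.15   0.1  ]
c1 [0.425 0.027 0.066]
c4 [ 0.441 -0.236  0.066]
```

View pics/b_topz.png

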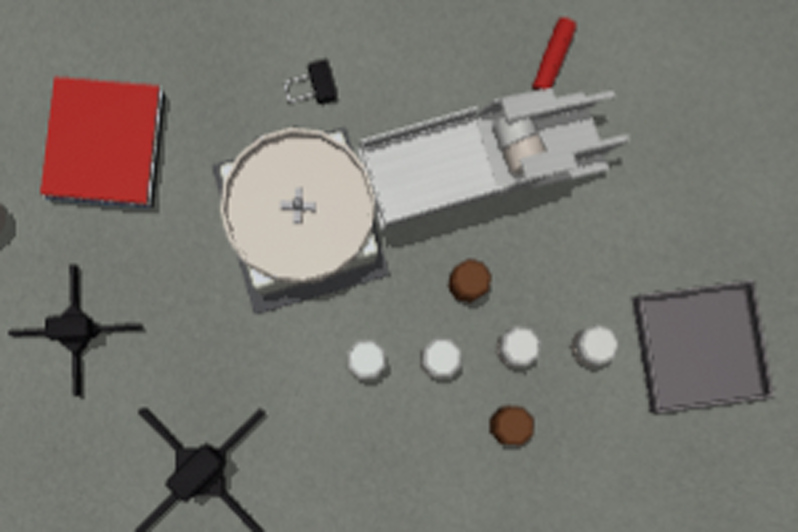

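View pics/b_sidez.png

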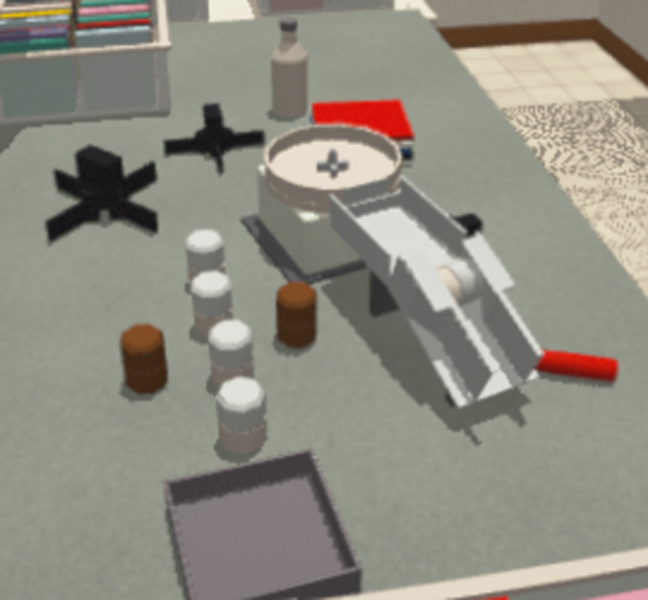

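```bash
cat >> h.py <<'E'
def Rz(a): return np.array([[np.cos(a),-np.sin(a),0],[np.sin(a),np.cos(a),0],[0,0,1]])
def unit_lines(x,y,psi,ypan=-0.151):
    """list of polylines world"""
    L=[]
    th=np.linspace(0,2*np.pi,60)
    for r,z in [(.081,.122),(.087,.122),(.081,.1)]:
        L.append(np.stack([r*np.cos(th),r*np.sin(th),z+0*th],1))
    a=ypan+.066;b=ypan-.067
    for s in (-1,1):
        L.append(np.array([[s*.046,a,.123],[s*.046,b,.123],[s*.046,b,.085],[s*.046,a,.085]]))
        c,sn=np.cos(np.radians(20)),np.sin(np.radians(20))
        f=lambda d,xx,h:[xx,b-d*c-h*sn,.085-d*sn+h*c]
        L.append(np.array([f(0,s*.046,0),f(.04,s*.046,0),f(.075,s*.028,0),f(.155,s*.028,0)]))
        L.append(np.array([f(0.008,s*.046,.054),f(.04,s*.046,.054),f(.075,s*.028,.054),f(.155,s*.028,.054)]))
        L.append(np.array([f(0.008,s*.023,.054),f(.155,s*.023,.054)]))
    L.append(np.array([[-.046,b,.085],[.046,b,.085]]))
    R=Rz(psi)
    return [l@R.T+[x,y,0] for l in L]
def overlay(im,m,lines,fn,crop,f):
    y0,y1,x0,x1=crop
    o=cv2.resize(im[y0:y1,x0:x1,::-1],None,fx=f,fy=f,interpolation=cv2.INTER_CUBIC).copy()
    for l in lines:
        p=(proj(m,l)-[x0,y0]+.5)*f-.5
        cv2.polylines(o,[np.round(p).astype(np.int32)],False,(0,0,255),1)
    cv2.imwrite('pics/'+fn,o)
E
python3 - <<'E'
from h import *
L=unit_lines(.595,.105,np.radians(16))
im=cv2.imread('pics/b_top.png')[:,:,::-1]; overlay(im,bot.camera_model('top'),L,'c_t.png',(100,230,190,380),4)
im=cv2.imread('pics/b_side.png')[:,:,::-1]; overlay(im,bot.camera_model('side'),L,'c_s.png',(140,290,220,370),4)
E
```

```text
(no output)
```

View pics/c_t.png

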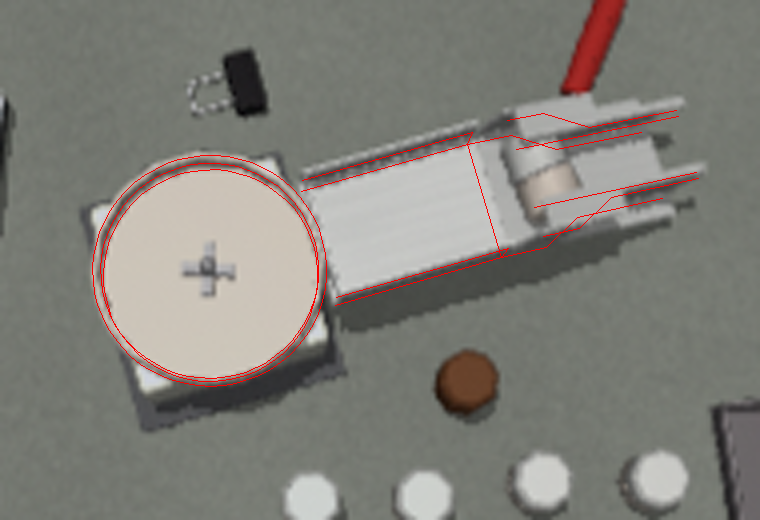

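View pics/c_s.png

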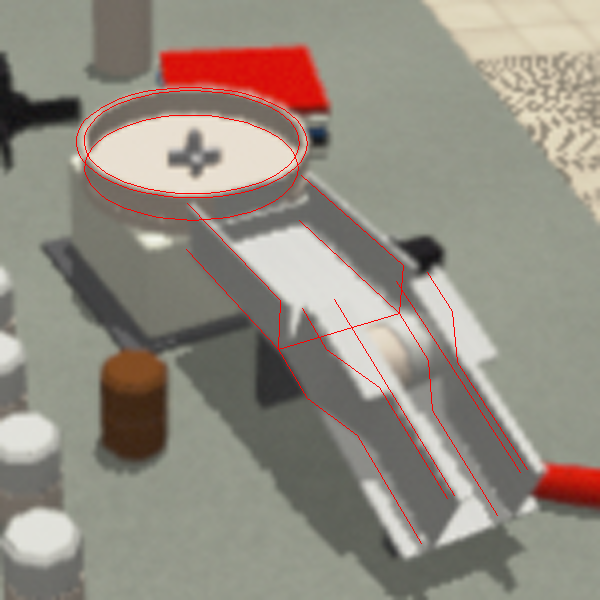

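The overlay matches: unit at about (0.595, 0.105), yaw about 16°, chute start near unit y = -0.218, jam about 42 mm down the slope. I'll stage above the lower chute with the jaws along the chute.

```bash
python3 -m crank '{"travel":[[2.2,-3.3,0],[4.3,-6.6,0],[6.5,-10,0],[8.6,-13.3,0],[10.8,-16.6,0],[13,-20,0],[15.1,-23.3,0],[17.3,-26.6,0]],"rot":[[0,0,-6],[0,0,-12],[0,0,-19],[0,0,-25],[0,0,-31],[0,0,-37],[0,0,-44],[0,0,-50]]}' -1 40; python3 -m crank '{"travel":[[2.2,-3.3,0],[4.3,-6.6,0],[6.5,-10,0],[8.6,-13.3,0],[10.8,-16.6,0],[13,-20,0],[15.1,-23.3,0],[17.3,-26.6,0]],"rot":[[0,0,-6],[0,0,-12],[0,0,-19],[0,0,-25],[0,0,-31],[0,0,-37],[0,0,-44],[0,0,-50]]}'
python3 -c "
from h import *
s=bot.observe();print(s['position'],s['tool_rot'],s['qpos'])
im=snap('wrist','d1.png')"
```

```text
clock: 1.85
position: [0.3366, 0.336, 0.3041]
tool_rot: [3.141, -0.0, 2.0]
force: [0.6, -0.3, 0.5]
grip_width: -0.0004
clock: 2.65
position: [0.5096, 0.07, 0.3041]
tool_rot: [3.141, -0.0, 1.128]
force: [0.1, 0.7, -0.2]
grip_width: 0.0003
[0.50964025 0.06997392 0.30411876] [ 3.14137874e+00 -4.99834489e-04  1.12776120e+00] [-0.65312757  0.38736693  0.52853592  1.90845096 -0.24432339  0.90861383
 -0.44849019]
```

View pics/d1.png

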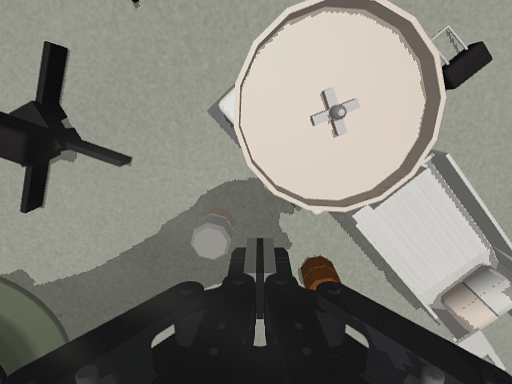

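The wrist picture shows the dish and its dog (shaft tip at about (337,112)), plus the pan and the jam at about (475,300).

Run:
```python
from h import *
m=bot.camera_model('wrist')
np.savez('d1cam.npz',**{k:np.array(v) for k,v in m.items()})
im=cv2.imread('pics/d1.png')[:,:,::-1]
L=unit_lines(.595,.105,np.radians(16))
overlay(im,m,L,'d1o.png',(0,384,200,512),2)
cv2.imwrite('pics/d1z.png',cv2.resize(im[80:145,300:370,::-1],None,fx=8,fy=8,interpolation=cv2.INTER_CUBIC))
```

```text
(no output)
```

View pics/d1o.png

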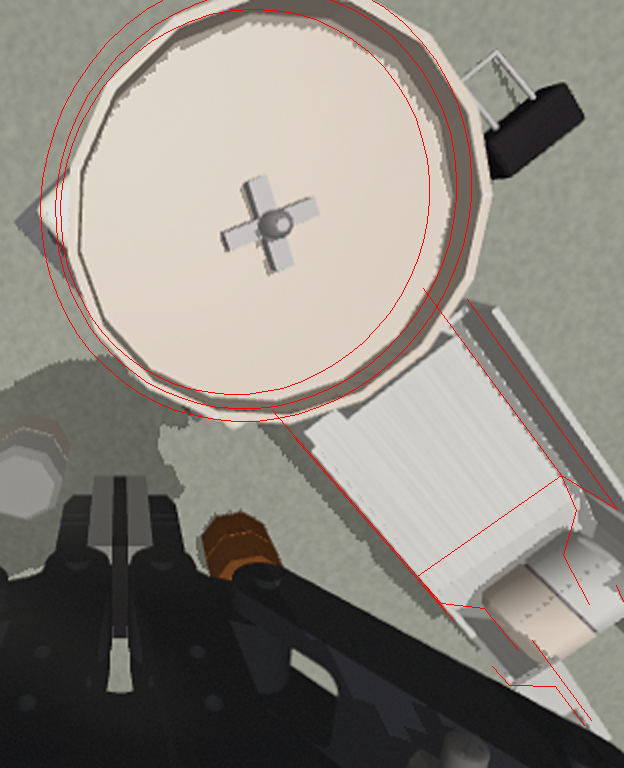

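View pics/d1z.png

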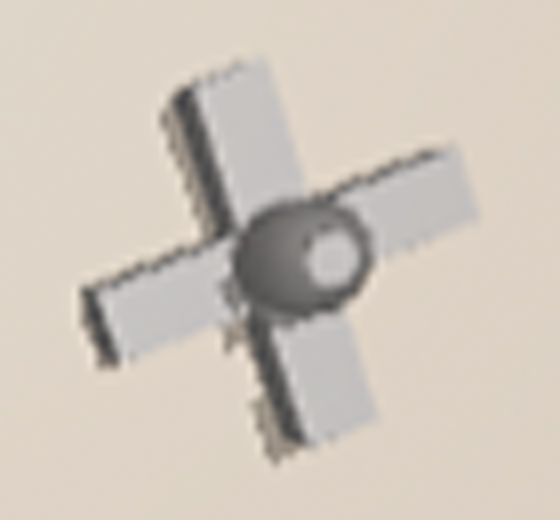

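Run:
```python
from h import *
for c,crop in [('top',(150,185,225,260)),('side',(160,195,250,290))]:
    im=cv2.imread(f'pics/b_{c}.png'); y0,y1,x0,x1=crop
    cv2.imwrite(f'pics/e_{c}.png',cv2.resize(im[y0:y1,x0:x1],None,fx=14,fy=14,interpolation=cv2.INTER_NEAREST))
mw=bot.camera_model('wrist'); mt=bot.camera_model('top'); ms=bot.camera_model('side')
pw=(341.2,111.6); pt=(241.75,166.3); ps=(268.7,172.6)
print('w',atz(mw,*pw,.13)); print('t',atz(mt,*pt,.13)); print('s',atz(ms,*ps,.13))
print(two(mt,pt,mw,pw),two(ms,ps,mw,pw),two(mt,pt,ms,ps))
# dog bar ends at z=.112 wrist
for a,b in [((227,67),(343,432)),((103,330),(467,185))]:
    A=atz(mw,a[0]/8+299.5,a[1]/8+79.5,.112);B=atz(mw,b[0]/8+299.5,b[1]/8+79.5,.112)
    print(A,B,np.degrees(np.arctan2(*(B-A)[[1,0]])),np.linalg.norm(A-B),(A+B)/2)
```

```text
w [0.60239326 0.09919146 0.13      ]
t [0.59573426 0.10536699 0.13      ]
s [0.59806325 0.10011984 0.13      ]
(array([0.58960573, 0.10466326, 0.17652772]), np.float64(0.004011696870489856)) (array([0.60003115, 0.09948957, 0.13077201]), np.float64(0.004257967021426286)) (array([0.59767263, 0.10532306, 0.12700057]), np.float64(0.0028131854754084753))
[0.60364864 0.11926581 0.112     ] [0.60079706 0.07942678 0.112     ] -94.09411152053666 0.03994095031283098 [0.60222285 0.0993463  0.112     ]
[0.58171431 0.10060524 0.112     ] [0.62187954 0.09744564 0.112     ] -4.497908184654185 0.04028932159007577 [0.60179692 0.09902544 0.112     ]
```

View pics/e_top.png

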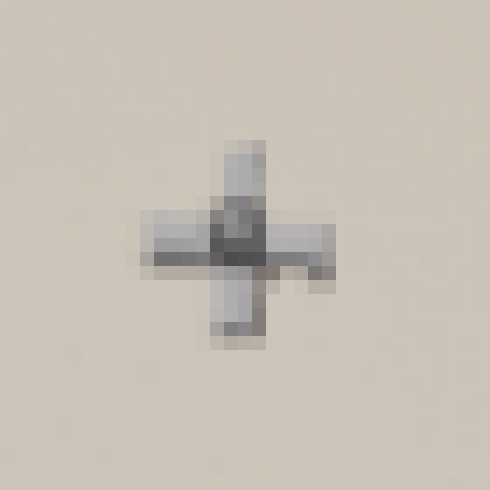

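View pics/e_side.png

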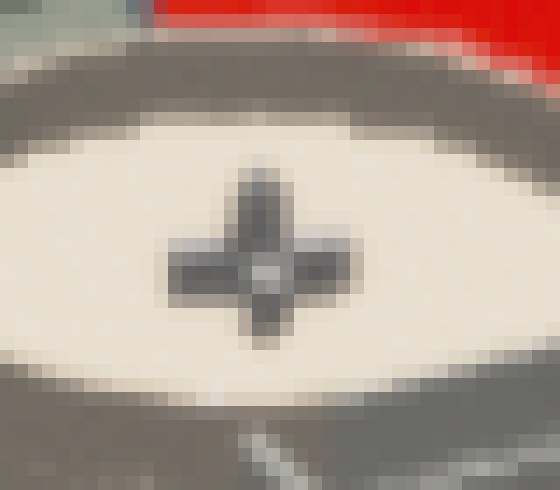

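Run:
```python
from h import *
from scipy.spatial.transform import Rotation as Ro
s=bot.observe();R=Ro.from_euler('xyz',s['tool_rot']).as_matrix();p=s['position']
m=bot.camera_model('wrist')
for x in(-.011,0,.011):
  for y in (-.006,0,.006): print(x,y,proj(m,p+R@[x,y,.073]))
Rc=np.array(m['R']);c=-Rc.T@np.array(m['t']);print('cam in tool',R.T@(c-p)); print(np.round(Rc@R,4))
im=cv2.imread('pics/d1.png');cv2.imwrite('pics/d1f.png',cv2.resize(im[220:300,210:310],None,fx=7,fy=7,interpolation=cv2.INTER_NEAREST))
```

```text
-0.011 -0.006 [[246.70959549 272.26526863]]
-0.011 0 [[257.82682197 272.26046286]]
-0.011 0.006 [[268.943992   272.25279148]]
0 -0.006 [[246.43494148 253.91423786]]
0 0 [[257.78289367 253.90910257]]
0 0.006 [[269.13079123 253.90171969]]
0.011 -0.006 [[246.15014382 234.78120469]]
0.011 0 [[257.73730412 234.775697  ]]
0.011 0.006 [[269.32441206 234.76864607]]
cam in tool [ 0.07446707  0.00089114 -0.06918792]
[[-4.000e-04  1.000e+00 -4.000e-04]
 [-9.564e-01 -5.000e-04 -2.922e-01]
 [-2.922e-01  3.000e-04  9.564e-01]]
```

View pics/d1f.png

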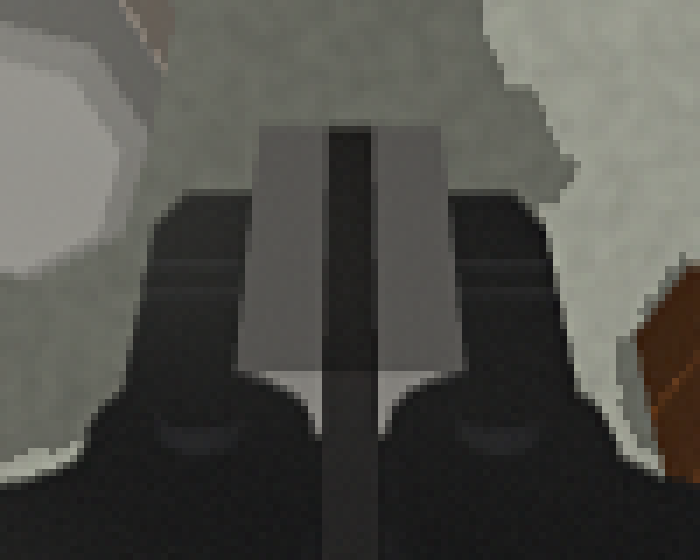

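```bash
python3 -m crank '{"travel":[[2.2,-3.3,0],[4.4,-6.7,0],[6.6,-10,0],[8.8,-13.4,0],[10.9,-16.7,0],[13.1,-20.1,0],[15.3,-23.4,0],[17.5,-26.8,0]],"rot":[[0,0,-6],[0,0,-12],[0,0,-19],[0,0,-25],[0,0,-31],[0,0,-37],[0,0,-43],[0,0,-48.6]]}'
python3 -c "
from h import *
s=bot.observe();print(s['position'],s['tool_rot'],s['qpos'])
m=bot.camera_model('wrist');im=snap('wrist','d2.png')
overlay(im,m,unit_lines(.599,.102,np.radians(16)),'d2o.png',(0,384,0,512),1.5)"
```

```text
clock: 3.5
position: [0.6848, -0.1976, 0.3038]
tool_rot: [-3.141, -0.0, 0.281]
force: [0.4, 1.9, 0.7]
grip_width: 0.0003
[ 0.68483043 -0.19762441  0.30376195] [-3.14122752e+00 -5.65805153e-05  2.80811156e-01] [-0.1751691   0.77266614  0.69581307  1.35991963 -0.50378206  1.18768943
 -0.72290259]
```

View pics/d2o.png

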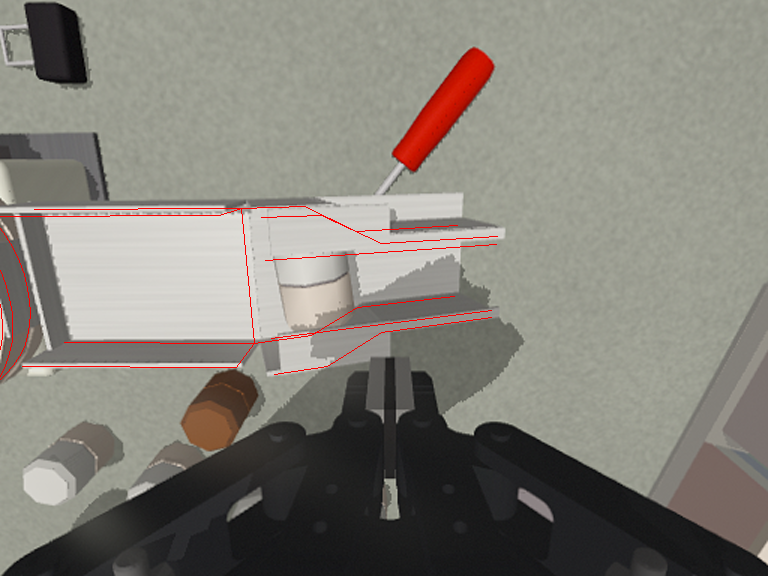

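The overlay agrees to about 3 mm, and the capsule shows under the folds at about (210,192) px. Descending in two stages.

```bash
python3 -m crank '{"travel":[[0,0,-3],[0,0,-6],[0,0,-9],[0,0,-11.5],[0,0,-11.5]],"rot":[[0,0,0],[0,0,0],[0,0,0],[0,0,0],[0,0,0]]}'
python3 -c "
from h import *
m=bot.camera_model('wrist');im=snap('wrist','d3.png')
im=snap('side','d3s.png');cv2.imwrite('pics/d3s.png',cv2.resize(im[150:290,220:400,::-1],None,fx=4,fy=4,interpolation=cv2.INTER_CUBIC))"
```

```text
clock: 4.05
position: [0.6828, -0.1958, 0.1855]
tool_rot: [-3.139, 0.004, 0.284]
force: [-0.3, -1.1, -0.1]
grip_width: -0.0002
```

View pics/d3.png

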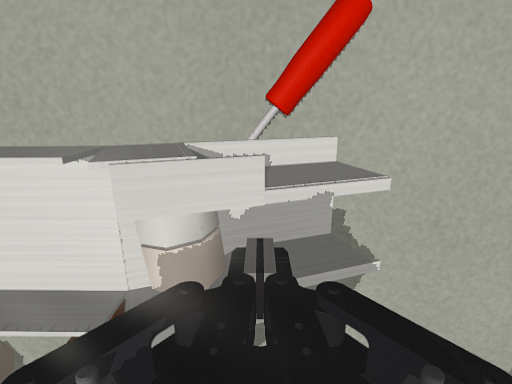

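View pics/d3s.png

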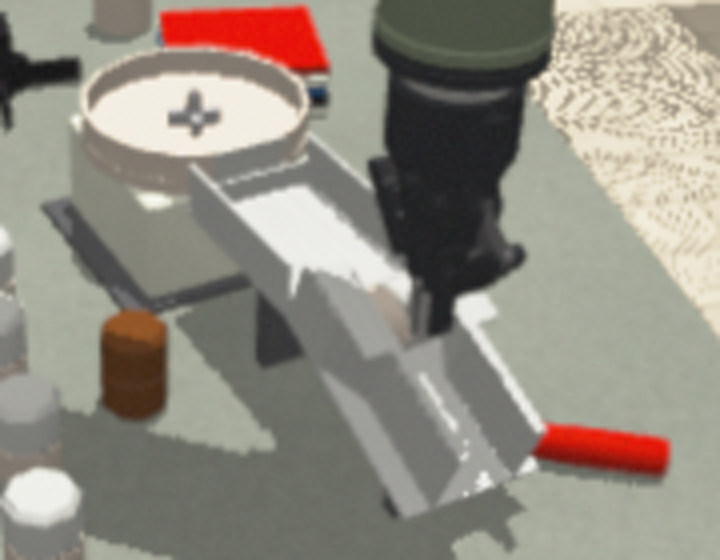

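```bash
python3 -c "
from h import *
m=bot.camera_model('wrist');im=snap('wrist','d4.png')
overlay(im,m,unit_lines(.599,.102,np.radians(16)),'d4o.png',(130,330,100,400),2.6)"
```

```text
(no output)
```

View pics/d4o.png

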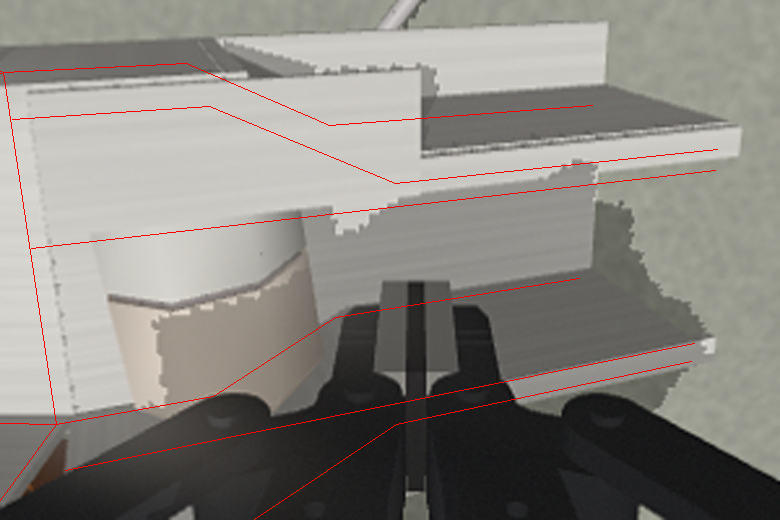

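```bash
python3 -m crank '{"travel":[[0.5,-0.5,0],[0.5,-0.5,-1.5],[0.5,-0.5,-3],[0.5,-0.5,-4.2],[0.5,-0.5,-4.8],[0.5,-0.5,-4.8]],"rot":[[0,0,0],[0,0,0],[0,0,0],[0,0,0],[0,0,0],[0,0,0]]}'
python3 -c "
from h import *
m=bot.camera_model('wrist');im=snap('wrist','d5.png');print(bot.observe()['position'],bot.observe()['force'])"
```

```text
clock: 4.8
position: [0.6885, -0.2015, 0.1396]
tool_rot: [-3.141, 0.002, 0.284]
force: [0.2, -0.7, 0.2]
grip_width: -0.0001
[ 0.68884895 -0.20167812  0.14049454] [-0.16666848 -1.15969005 -0.13561357]
```

View pics/d5.png

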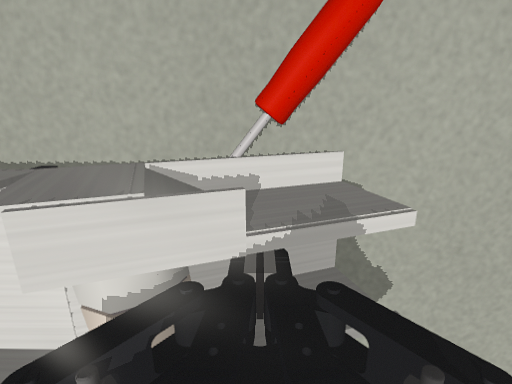

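```bash
python3 -m crank '{"travel":[[0,0,-0.6],[-0.22,0.77,-0.31],[-0.44,1.54,-0.02],[-0.66,2.31,0.27],[-0.88,3.08,0.56],[-1.1,3.84,0.86],[-1.32,4.61,1.15],[-1.55,5.38,1.44]],"rot":[[0,0,0],[0,0,0],[0,0,0],[0,0,0],[0,0,0],[0,0,0],[0,0,0],[0,0,0]]}'
python3 -c "
from h import *
m=bot.camera_model('wrist');im=snap('wrist','d6.png');print(bot.observe()['position'],bot.observe()['force'])
im=snap('top','d6t.png');cv2.imwrite('pics/d6t.png',cv2.resize(im[110:190,220:380,::-1],None,fx=4,fy=4,interpolation=cv2.INTER_CUBIC))"
```

```text
clock: 5.65
position: [0.6736, -0.1479, 0.1564]
tool_rot: [3.14, -0.001, 0.284]
force: [0.2, -0.2, -0.1]
grip_width: 0.0
[ 0.67358627 -0.14595527  0.15645855] [-1.01107546 -0.71049725  7.65380294]
```

View pics/d6.png

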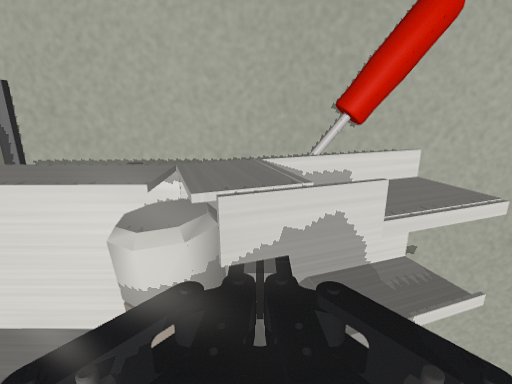

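View pics/d6t.png

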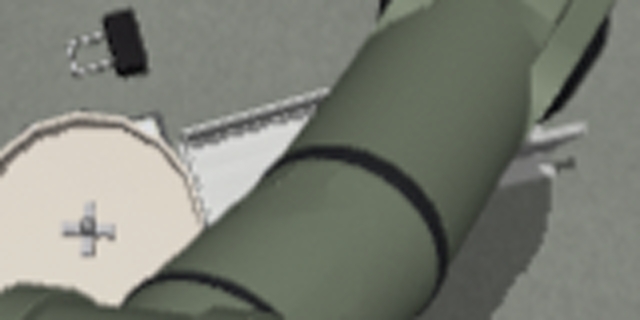

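```bash
python3 -m crank '{"travel":[[-0.25,0.86,0.33],[-0.5,1.73,0.66],[-0.74,2.6,1.0],[-1.0,3.46,1.35],[-1.24,4.3,1.4],[-1.5,5.2,1.4],[-1.74,6.05,1.4],[-1.9,6.5,1.4]],"rot":[[0,0,0],[0,0,0],[0,0,0],[0,0,0],[0,0,0],[0,0,0],[0,0,0],[0,0,0]]}'
python3 -c "
from h import *
m=bot.camera_model('wrist');im=snap('wrist','d7.png');print(bot.observe()['position'],bot.observe()['force'])
im=snap('side','d7s.png');cv2.imwrite('pics/d7s.png',cv2.resize(im[130:270,200:380,::-1],None,fx=4,fy=4,interpolation=cv2.INTER_CUBIC))"
```

```text
clock: 6.55
position: [0.6543, -0.0816, 0.1691]
tool_rot: [-3.141, 0.0, 0.285]
force: [-0.2, 0.4, -0.5]
grip_width: -0.0002
[ 0.65422914 -0.08119558  0.16909919] [ 0.67234992  1.45211831 -0.65181674]
```

View pics/d7.png

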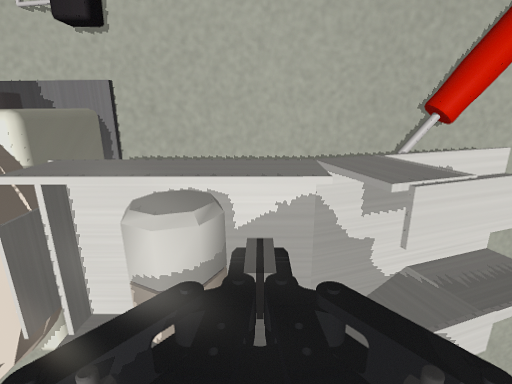

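View pics/d7s.png

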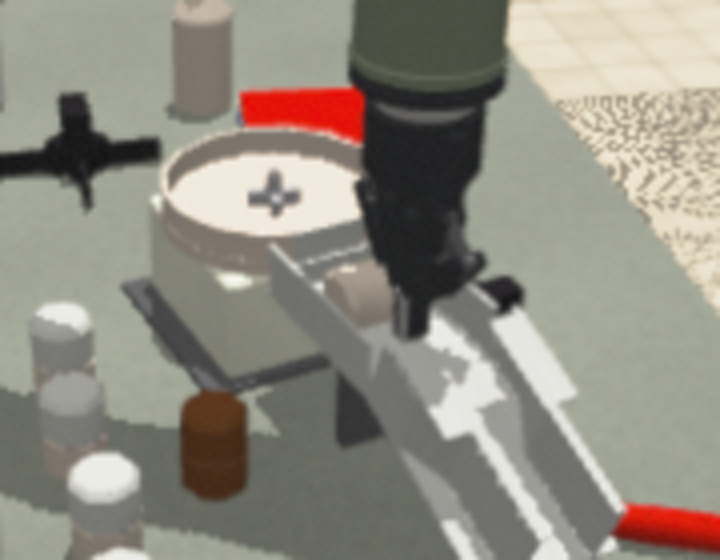

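```bash
python3 -m crank '{"travel":[[0.25,-0.9,0],[0.25,-0.9,4],[0.25,-0.9,8],[0.25,-0.9,12],[-0.8,2.2,14],[-0.8,2.2,14]],"rot":[[0,0,0],[0,0,0],[0,0,0],[0,0,0],[0,0,0],[0,0,0]]}' 1
python3 -c "
from h import *
print(bot.observe()['position'],bot.observe()['grip_width']);m=bot.camera_model('wrist');im=snap('wrist','d8.png')
for d in bot.silhouettes('wrist','jam_mid'): print(d['conf'],d['box'])
overlay(im,m,unit_lines(.599,.102,np.radians(16)),'d8o.png',(0,384,0,512),1.5)"
```

```text
clock: 7.25
position: [0.6471, -0.0591, 0.3122]
tool_rot: [-3.141, -0.004, 0.286]
force: [1.2, 0.5, -0.2]
grip_width: 0.0852
[ 0.64712607 -0.05912199  0.31219761] 0.08517892125515641
```

View pics/d8o.png

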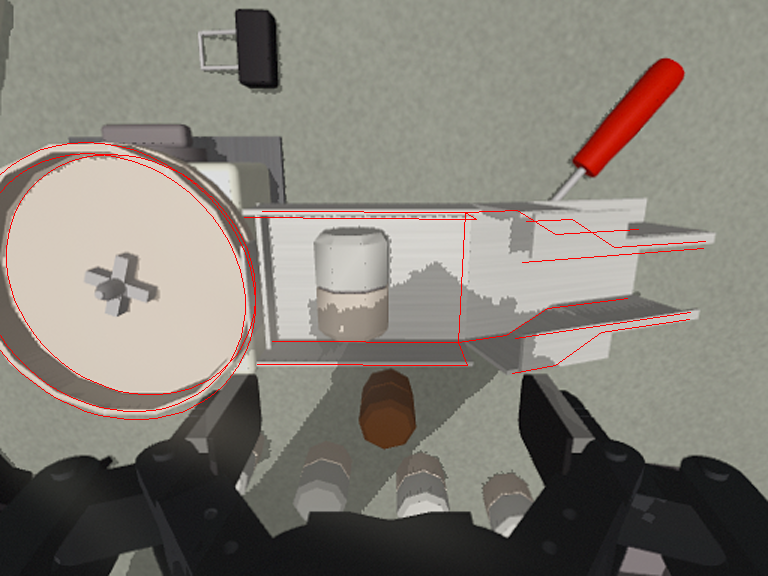

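Run:
```python
from h import *
im=cv2.imread('pics/d8.png');cv2.imwrite('pics/d8z.png',cv2.resize(im[160:220,45:115],None,fx=8,fy=8,interpolation=cv2.INTER_CUBIC))
m=bot.camera_model('wrist');np.savez('d8cam.npz',**{k:np.array(v) for k,v in m.items()})
```

```text
(no output)
```

View pics/d8z.png

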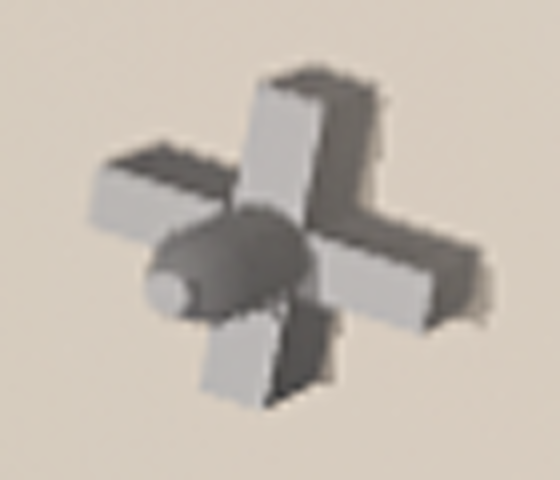

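Run:
```python
from h import *
m1=dict(np.load('d1cam.npz'));m8=dict(np.load('d8cam.npz'))
f=lambda a,o:(a[0]/8+o[0]-.5+.06,a[1]/8+o[1]-.5+.06)
t1=f((332,255),(300,80)); t8=f((170,297),(45,160))
print('tip d1',t1,atz(m1,*t1,.13)); print('tip d8',t8,atz(m8,*t8,.13))
for m,o,bars in [(m1,(300,80),[((227,67),(343,432)),((103,330),(467,185))]),(m8,(45,160),[((290,88),(235,398)),((97,200),(430,300))])]:
  for a,b in bars:
    A=atz(m,*f(a,o),.112);B=atz(m,*f(b,o),.112)
    print(np.degrees(np.arctan2(*(B-A)[[1,0]])),np.linalg.norm(A-B),(A+B)/2)
```

```text
tip d1 (341.06, 111.435) [0.60234014 0.09935632 0.13      ]
tip d8 (65.81, 196.685) [0.59974095 0.1008538  0.13      ]
-94.09202256022628 0.039945966487886085 [0.60225024 0.09927867 0.112     ]
-4.4964698718847425 0.04029117647293627 [0.60182431 0.0989578  0.112     ]
176.93794882905718 0.03967277680346901 [0.60043152 0.10131502 0.112     ]
-91.85613834539824 0.03897270552278244 [0.59999863 0.10098966 0.112     ]
```

Run:
```python
from h import *
m8=dict(np.load('d8cam.npz')); P=atz(m8,234.3,190,.113); print(P, (P-[.600,.101,0])@Rz(np.radians(16)))
s=bot.observe();print(s['position'],P-s['position'],np.degrees(s['tool_rot']))
```

```text
[ 0.64195135 -0.03918291  0.113     ] [ 0.00168658 -0.14631582  0.113     ]
[ 0.6466561  -0.06128761  0.30970904] [-0.00470475  0.0221047  -0.19670904] [ 1.79981262e+02 -4.45272552e-02  1.62940383e+01]
```

```bash
python3 -m crank '{"travel":[[-0.5,2.2,0],[-0.5,2.2,-3],[-0.5,2.2,-6],[-0.5,2.2,-9],[-0.5,2.2,-11],[-0.5,2.2,-13],[-0.5,2.2,-14.5],[-0.5,2.2,-14.5]],"rot":[[0,0,0],[0,0,0],[0,0,0],[0,0,0],[0,0,0],[0,0,0],[0,0,0],[0,0,0]]}' 0.55
python3 -c "
from h import *
print(bot.observe()['position'],bot.observe()['force']);m=bot.camera_model('wrist');im=snap('wrist','d9.png')"
```

```text
clock: 8.15
position: [0.6406, -0.0398, 0.162]
tool_rot: [-3.141, 0.003, 0.283]
force: [-1.1, -0.1, 0.3]
grip_width: 0.0661
[ 0.64061957 -0.03981379  0.16202008] [-1.12028778 -0.10506609  0.3219049 ]
```

View pics/d9.png

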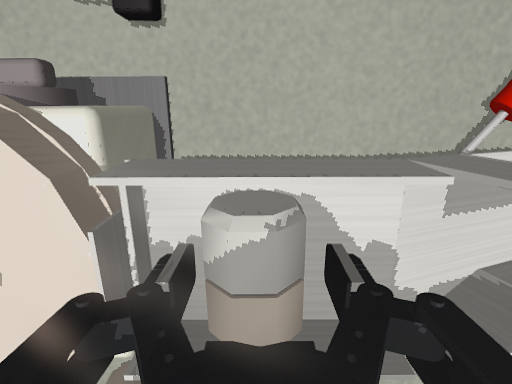

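The capsule sits between the pads (columns 203–305, pads at 190 and 330). Closing.

```bash
python3 -m crank '{"travel":[[0,0,0],[0,0,0],[0,0,0],[0,0,0],[0,0,0],[0,0,0]],"rot":[[0,0,0],[0,0,0],[0,0,0],[0,0,0],[0,0,0],[0,0,0]]}' -1 60; python3 -m crank '{"travel":[[0,0,1],[0,0,3],[0,0,6],[0,0,9],[0,0,12],[0,0,15],[0,0,15]],"rot":[[0,0,0],[0,0,0],[0,0,0],[0,0,0],[0,0,0],[0,0,0],[0,0,0]]}'
python3 -c "
from h import *
print(bot.observe()['position'],bot.observe()['force']);m=bot.camera_model('wrist');im=snap('wrist','d10.png')
im=snap('top','d10t.png')"
```

```text
clock: 8.8
position: [0.642, -0.0391, 0.1655]
tool_rot: [3.141, -0.002, 0.284]
force: [0.4, -0.3, 6.3]
grip_width: 0.0431
clock: 9.5
position: [0.6425, -0.0393, 0.3191]
tool_rot: [3.14, -0.006, 0.284]
force: [0.8, -0.2, -0.6]
grip_width: 0.0432
[ 0.64247671 -0.03934763  0.31908452] [ 0.79010707 -0.18125552 -0.59682421]
```

View pics/d10.png

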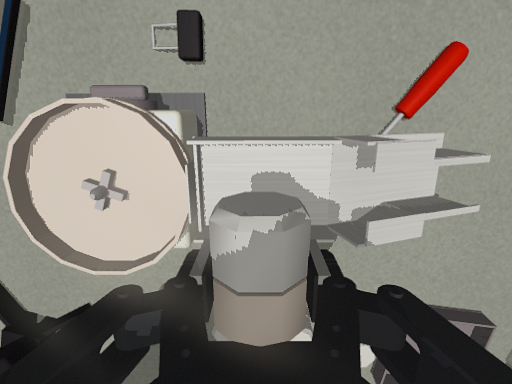

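```bash
python3 -m crank '{"travel":[[-2,-3.3,0],[-4,-6.6,0],[-6,-9.9,0],[-8,-13.2,0],[-10,-16.5,0],[-12,-19.8,0],[-14,-23.1,0],[-16,-26.4,0]],"rot":[[0,0,-1],[0,0,-2],[0,0,-4],[0,0,-5],[0,0,-7],[0,0,-8],[0,0,-10],[0,0,-10]]}'; python3 -m crank '{"travel":[[-2,-3.3,-1],[-4.2,-6.7,-3],[-4.2,-6.7,-6],[-4.2,-6.7,-10],[-4.2,-6.7,-10]],"rot":[[0,0,0],[0,0,0],[0,0,0],[0,0,0],[0,0,0]]}'
python3 -c "
from h import *
print(bot.observe()['position'],bot.observe()['force'],bot.observe()['grip_width']);m=bot.camera_model('wrist');im=snap('wrist','d11.png')
im=snap('top','d11t.png');mt=bot.camera_model('top');print(atz(mt,394.3,220.8,.035))
im=snap('side','d11s.png')
"
```

```text
clock: 10.4
position: [0.4803, -0.3036, 0.3136]
tool_rot: [-3.141, 0.001, 0.109]
force: [-0.8, 0.1, -0.6]
grip_width: 0.0425
clock: 10.9
position: [0.4378, -0.3684, 0.2101]
tool_rot: [-3.137, 0.006, 0.109]
force: [-0.5, 0.8, 0.5]
grip_width: 0.043
[ 0.43778673 -0.36835109  0.21011866] [-0.5000237   0.79682597  0.45230014] 0.0430346119518194
[ 0.43977454 -0.36867264  0.035     ]
```

View pics/d11.png

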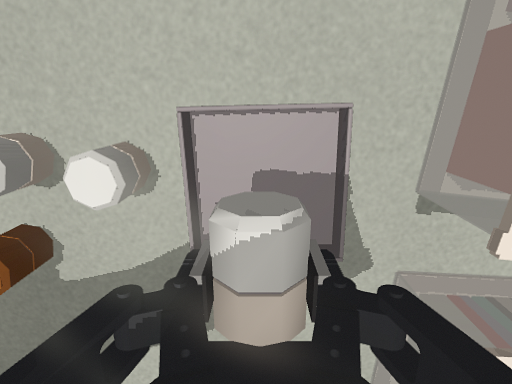

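View pics/d11s.png

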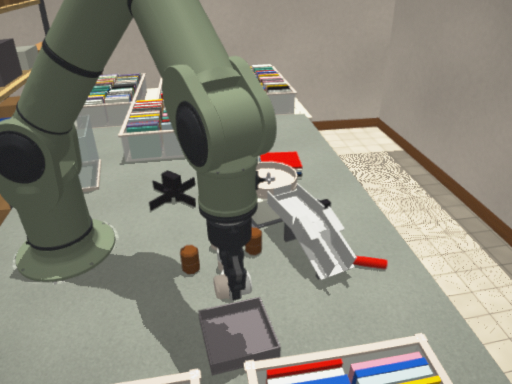

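```bash
python3 -c "
from h import *
m=bot.camera_model('wrist')
a=atz(m,178,107,.035);b=atz(m,352,103,.035);print(a,b,np.linalg.norm(a-b));d=(b-a)/np.linalg.norm(b-a);n=np.array([d[1],-d[0],0]);n=n*np.sign(-n[0]);print((a+b)/2+.07*n)
"
```

```text
[ 0.50740337 -0.29764337  0.035     ] [ 0.52565416 -0.43579662  0.035     ] 0.13935354870787114
[ 0.4471317  -0.37588773  0.035     ]
```

```bash
python3 -m crank '{"travel":[[0.6,-0.4,-2],[0.6,-0.4,-5],[0.6,-0.4,-8],[0.6,-0.4,-10],[0.6,-0.4,-11],[0.6,-0.4,-11.5],[0.6,-0.4,-11.5]],"rot":[[0,0,0],[0,0,0],[0,0,0],[0,0,0],[0,0,0],[0,0,0],[0,0,0]]}'
```

```text
clock: 11.75
position: [0.4459, -0.3741, 0.1001]
tool_rot: [3.141, -0.001, 0.11]
force: [1.0, -0.4, -0.5]
grip_width: 0.0428
```

```bash
python3 -m crank '{"travel":[[0,0,-0.5],[0,0,-0.9],[0,0,-1.2],[0,0,-1.2],[0,0,-1.2]],"rot":[[0,0,0],[0,0,0],[0,0,0],[0,0,0],[0,0,0]]}'
```

```text
clock: 12.25
position: [0.4455, -0.3739, 0.0874]
tool_rot: [3.142, -0.0, 0.11]
force: [0.2, -0.9, -0.3]
grip_width: 0.0426
```

```bash
python3 -m crank '{"travel":[[0,0,-0.2],[0,0,-0.3],[0,0,-0.3]],"rot":[[0,0,0],[0,0,0],[0,0,0]]}'; python3 -m crank '{"travel":[[0,0,0],[0,0,0],[0,0,0],[0,0,0],[0,0,0],[0,0,2],[0,0,5],[0,0,9]],"rot":[[0,0,0],[0,0,0],[0,0,0],[0,0,0],[0,0,0],[0,0,0],[0,0,0],[0,0,0]]}' 0.4; python3 -m crank '{"travel":[[0,0,4],[0,0,8],[0,0,12],[0,0,12]],"rot":[[0,0,0],[0,0,0],[0,0,0],[0,0,0]]}'
python3 -c "
from h import *
im=snap('wrist','d12.png')
im=snap('side','d12s.png')
"
```

```text
clock: 12.55
position: [0.4455, -0.3739, 0.0845]
tool_rot: [-3.142, -0.0, 0.11]
force: [-0.5, 1.2, 5.5]
grip_width: 0.0428
clock: 13.35
position: [0.4449, -0.3735, 0.1743]
tool_rot: [-3.14, 0.002, 0.109]
force: [1.0, 0.6, 0.4]
grip_width: 0.0601
clock: 13.75
position: [0.4462, -0.3751, 0.2989]
tool_rot: [3.138, -0.005, 0.109]
force: [-0.1, -0.5, -0.2]
grip_width: 0.0602
```

View pics/d12.png

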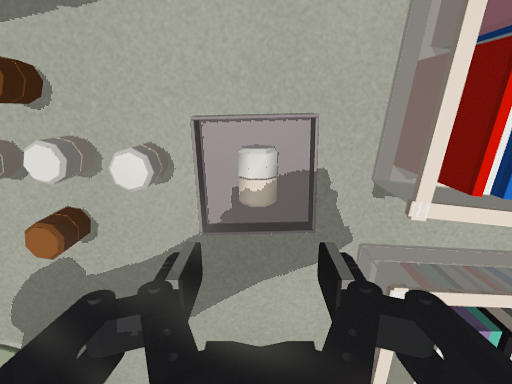

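View pics/d12s.png

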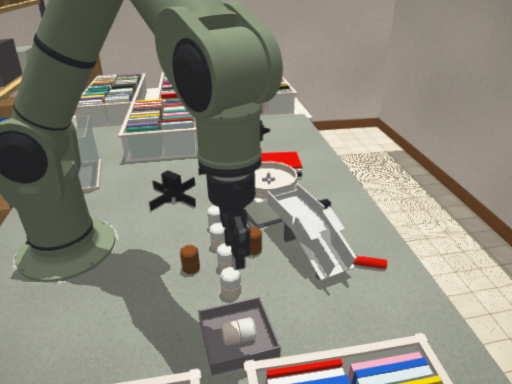

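The jammed capsule lies centred in the tray at about (257,176). Next is the wheel.

```bash
python3 -m crank '{"travel":[[0.1,4.2,0],[0.2,8.4,0],[0.3,12.6,0],[0.4,16.8,0],[0.5,21,0],[0.6,25.2,0],[0.7,29.4,0],[0.7,33.7,0]],"rot":[[0,0,5],[0,0,10],[0,0,16],[0,0,21],[0,0,26],[0,0,31],[0,0,37],[0,0,42]]}' 1; python3 -m crank '{"travel":[[0.1,4.2,0],[0.2,8.4,0],[0.3,12.6,0],[0.4,16.8,0],[0.5,21,0],[0.6,25.2,0],[0.7,29.4,0],[0.7,33.7,0]],"rot":[[0,0,5],[0,0,10],[0,0,16],[0,0,21],[0,0,26],[0,0,31],[0,0,37],[0,0,42]]}'
python3 -c "
from h import *
print(bot.observe()['position'],bot.observe()['qpos'])
im=snap('wrist','f1.png')
im=snap('top','f1t.png')
"
```

```text
clock: 14.65
position: [0.4519, -0.0351, 0.2936]
tool_rot: [-3.141, 0.001, 0.847]
force: [1.6, -0.0, -0.2]
grip_width: 0.0853
clock: 15.45
position: [0.4589, 0.3017, 0.2932]
tool_rot: [-3.14, 0.001, 1.58]
force: [1.2, -0.1, -1.1]
grip_width: 0.0854
[0.45886498 0.30167536 0.29319804] [-0.967305    0.43857238  0.37840048  1.82758421 -0.19948531  0.9144917
 -0.48963126]
```

View pics/f1.png

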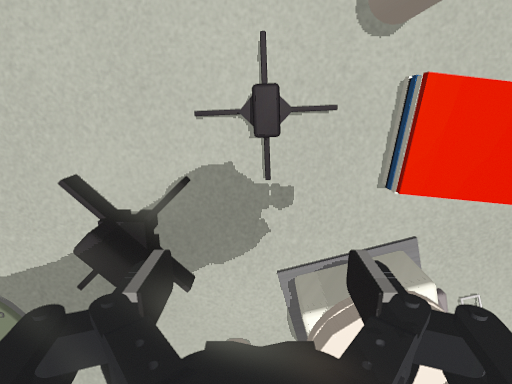

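View pics/f1t.png

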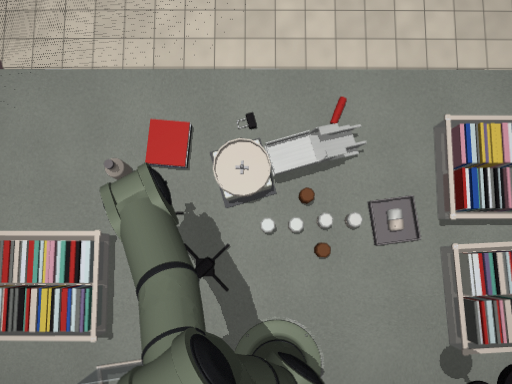

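```bash
cat >> h.py <<'E'
def wheel_from(m,t,b,l,r,z0=0):
    T,B,L,Rr=[atz(m,*p,z0+.026) for p in (t,b,l,r)]
    print('spans',np.linalg.norm(T-B),np.linalg.norm(L-Rr),'mid',(T+B)/2,(L+Rr)/2,'az',np.degrees(np.arctan2(*(T-B)[[1,0]])),np.degrees(np.arctan2(*(Rr-L)[[1,0]])))
E
python3 -c "
from h import *
m=bot.camera_model('wrist')
im=cv2.imread('pics/f1.png');cv2.imwrite('pics/f1z.png',cv2.resize(im[20:190,180:350],None,fx=4,fy=4,interpolation=cv2.INTER_CUBIC))
wheel_from(m,(263,32),(267.5,179),(195,113.5),(337,107.5))
print(atz(m,266,110,.07))
"
```

```text
spans 0.15241719892127417 0.15370933318414748 mid [0.46361347 0.37598023 0.026     ] [0.46402983 0.37588075 0.026     ] az 92.95683728243596 3.1546641018694146
[0.46341025 0.37676291 0.07      ]
```

View pics/f1z.png

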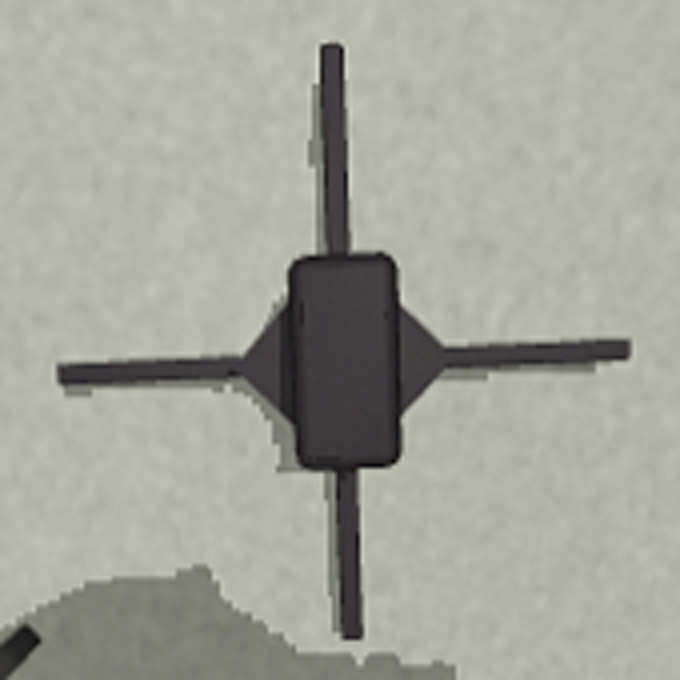

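```bash
python3 -m crank '{"travel":[[0.3,3.7,0],[0.5,7.4,-2],[0.5,7.4,-6],[0.5,7.4,-10],[0.5,7.4,-12],[0.5,7.4,-12]],"rot":[[0,0,1.2],[0,0,2.5],[0,0,2.5],[0,0,2.5],[0,0,2.5],[0,0,2.5]]}'
python3 -c "
from h import *
print(bot.observe()['position'],bot.observe()['tool_rot'])
im=snap('wrist','f2.png')
"
```

```text
clock: 16.15
position: [0.4632, 0.3728, 0.1707]
tool_rot: [-3.137, 0.004, 1.619]
force: [-0.4, -0.3, 0.7]
grip_width: 0.0855
[0.4631524  0.37278923 0.1706908 ] [-3.13688896  0.00418063  1.61896588]
```

View pics/f2.png

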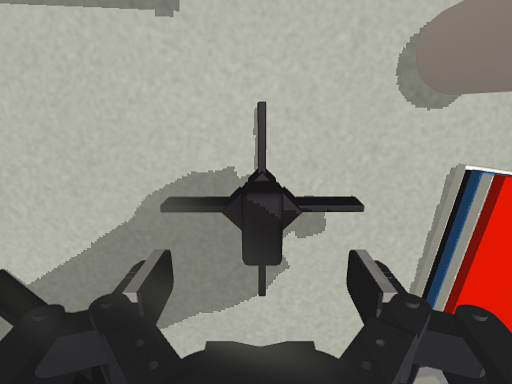

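```bash
python3 -c "
from h import *
s=bot.observe();print(s['position']);m=bot.camera_model('wrist')
wheel_from(m,(262,102),(262.5,295),(161.5,205),(364,204))
print(atz(m,262,228,.07))
"
```

```text
[0.46399775 0.3733174  0.17283441]
spans 0.15481641800947452 0.15454508184839658 mid [0.466601   0.37275682 0.026     ] [0.46671698 0.37570205 0.026     ] az 93.0180022144773 3.066112321636223
[0.46603705 0.37493098 0.07      ]
```

```bash
python3 -m crank '{"travel":[[0.1,0.15,-2],[0.1,0.15,-4],[0.1,0.15,-5.5],[0.1,0.15,-6.3],[0.1,0.15,-6.3]],"rot":[[0,0,0],[0,0,0],[0,0,0],[0,0,0],[0,0,0]]}'
python3 -c "
from h import *
im=snap('wrist','f3.png')
"
```

```text
clock: 16.7
position: [0.4654, 0.3755, 0.111]
tool_rot: [-3.141, 0.0, 1.619]
force: [0.1, 0.3, 0.6]
grip_width: 0.0858
```

View pics/f3.png

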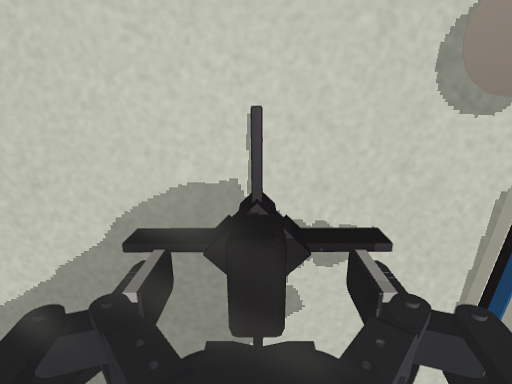

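```bash
python3 -m crank '{"travel":[[0,0,0],[0,0,0],[0,0,0],[0,0,0],[0,0,0],[0,0,0],[0,0,0]],"rot":[[0,0,0],[0,0,0],[0,0,0],[0,0,0],[0,0,0],[0,0,0],[0,0,0]]}' -1 100; python3 -m crank '{"travel":[[0,0,1],[0,0,3],[0,0,6],[0,0,10],[0,0,14],[0,0,17],[0,0,17]],"rot":[[0,0,0],[0,0,0],[0,0,0],[0,0,0],[0,0,0],[0,0,0],[0,0,0]]}'
python3 -c "
from h import *
im=snap('wrist','f4.png');print(bot.observe()['force'])
"
```

```text
clock: 17.45
position: [0.4655, 0.3758, 0.1117]
tool_rot: [3.141, -0.0, 1.619]
force: [-2.2, -0.4, 6.9]
grip_width: 0.0243
clock: 18.15
position: [0.4665, 0.3762, 0.2858]
tool_rot: [3.137, -0.004, 1.619]
force: [0.4, 1.0, -3.8]
grip_width: 0.0249
[-0.36482798  0.82867167 -3.8177072 ]
```

View pics/f4.png

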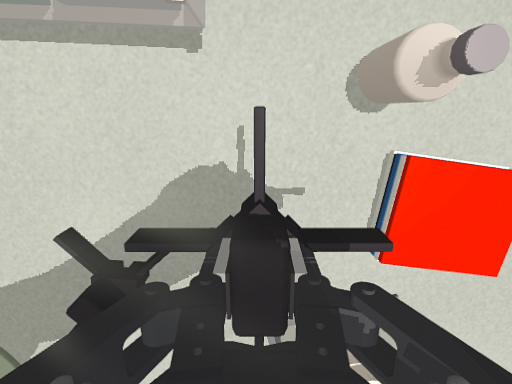

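```bash
python3 -m crank '{"travel":[[0.5,-4.4,0],[1,-8.8,0],[1.5,-13.2,0],[2.2,-17.7,0],[2.8,-22,0],[3.4,-26.5,0],[4,-31,0],[4.5,-35.5,0]],"rot":[[0,0,-6.5],[0,0,-13],[0,0,-19],[0,0,-26],[0,0,-32],[0,0,-38],[0,0,-45],[0,0,-51]]}';python3 -m crank '{"travel":[[0,0,0],[0,0,0]],"rot":[[0,0,0],[0,0,0]]}'
python3 -c "
from h import *
print(bot.observe()['position'],np.degrees(bot.observe()['tool_rot']),bot.observe()['qpos'])
m=bot.camera_model('wrist');np.savez('f5cam.npz',**{k:np.array(v) for k,v in m.items()})
im=snap('wrist','f5.png');print(bot.observe()['force'])
cv2.imwrite('pics/f5z.png',cv2.resize(im[0:270,120:400,::-1],None,fx=2.6,fy=2.6,interpolation=cv2.INTER_CUBIC))
"
```

```text
clock: 19.0
position: [0.5099, 0.0189, 0.2805]
tool_rot: [-3.141, 0.001, 0.724]
force: [1.4, 0.7, -3.0]
grip_width: 0.0247
clock: 19.2
position: [0.51, 0.0197, 0.2805]
tool_rot: [-3.141, 0.001, 0.727]
force: [-0.1, 0.8, -2.9]
grip_width: 0.0249
[0.51000626 0.01971799 0.28052708] [-1.79965755e+02  8.59099946e-02  4.16734578e+01] [-0.62922283  0.43938511  0.63628862  1.9457869  -0.33793647  0.86481628
 -0.65876782]
[ 0.73261101  0.72861317 -2.84105282]
```

View pics/f5z.png

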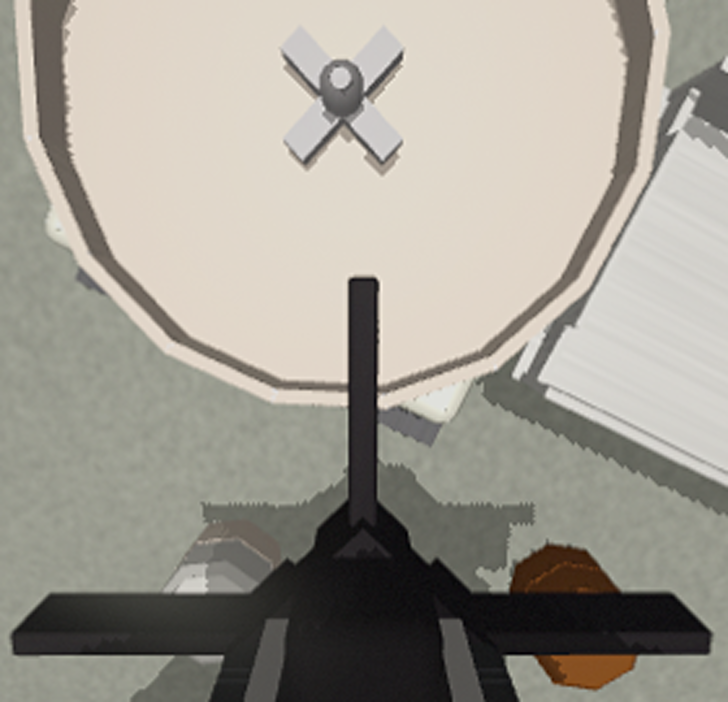

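```bash
python3 -c "
import cv2
im=cv2.imread('pics/f5.png');cv2.imwrite('pics/f5d.png',cv2.resize(im[0:75,215:290],None,fx=9,fy=9,interpolation=cv2.INTER_CUBIC))
"
```

```text
(no output)
```

View pics/f5d.png

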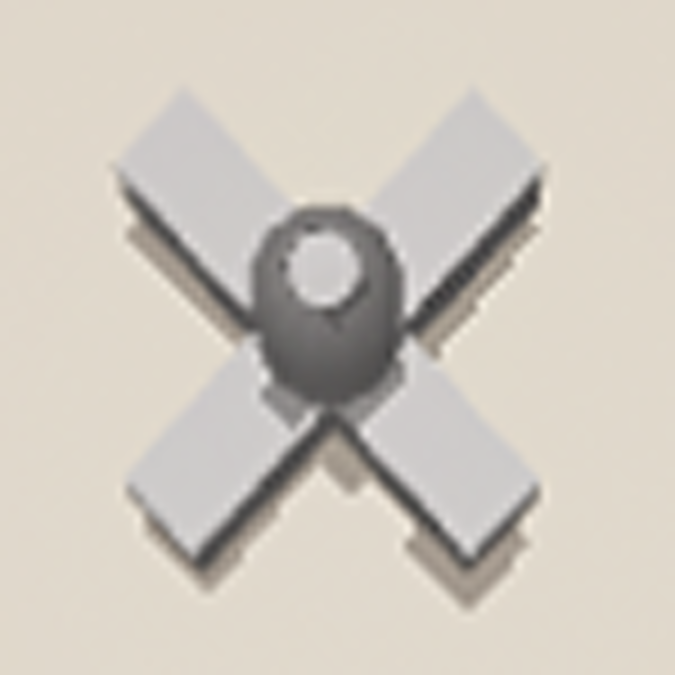

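Run:
```python
from h import *
m=dict(np.load('f5cam.npz'))
f=lambda a:((a[0]+.5)/9-.5+215,(a[1]+.5)/9-.5)
for a,b in [((148,125),(502,523)),((161,521),(508,125))]:
    A=atz(m,*f(a),.112);B=atz(m,*f(b),.112)
    print('dog',np.degrees(np.arctan2(*(B-A)[[1,0]])),np.linalg.norm(A-B),(A+B)/2)
print('tip',atz(m,*f((323,270)),.13))
g=lambda a:((a[0]+.5)/2.6-.5+120,(a[1]+.5)/2.6-.5)
s=bot.observe();p=s['position'];yaw=s['tool_rot'][2]
for zt in (.192,.196,.20):
    T,L,R=[atz(m,*g(a),zt) for a in ((363,278),(12,643.5),(710,643.5))]
    mid=(L+R)/2
    print(zt,'span',np.linalg.norm(L-R),'mid',mid,'T-mid',np.linalg.norm(T-mid),'az',np.degrees(np.arctan2(*(T-mid)[[1,0]])),np.degrees(np.arctan2(*(L-R)[[1,0]])), 'tool offs',Rz(-yaw)@(mid-p))
```

```text
dog -94.04994222413268 0.040010648420867344 [0.59860067 0.10556101 0.112     ]
dog -2.7033868696868346 0.039807173850677065 [0.59881457 0.10543036 0.112     ]
tip [0.59877419 0.10557527 0.13      ]
0.192 span 0.15672414741410587 mid [0.50744152 0.01712222 0.192     ] T-mid 0.07838353679026598 az 41.306487047949396 131.64761976229877 tool offs [-0.00443062 -0.00103217 -0.08856808]
0.196 span 0.15274606597427828 mid [0.50894086 0.01843626 0.196     ] T-mid 0.07639395127942888 az 41.306487047949425 131.64761976229877 tool offs [-0.00243705 -0.00105203 -0.08456808]
0.2 span 0.1487679845344507 mid [0.5104402  0.01975029 0.2       ] T-mid 0.07440436576859176 az 41.306487047949425 131.64761976229877 tool offs [-0.00044349 -0.0010719  -0.08056808]
```

The dog sits at azimuth −3.4° and the held wheel at 41.5° (41.6° needed). The shaft is about (9.1, 8.8) cm from the wheel axis.

```bash
python3 -m crank '{"travel":[[3,2.9,0],[6,5.9,0],[9.06,8.77,0],[9.06,8.77,-1],[9.06,8.77,-2],[9.06,8.77,-2.8],[9.06,8.77,-2.8],[9.06,8.77,-2.8]],"rot":[[0,0,0],[0,0,0],[0,0,0],[0,0,0],[0,0,0],[0,0,0],[0,0,0],[0,0,0]]}'
python3 -c "
from h import *
print(bot.observe()['position'],np.degrees(bot.observe()['tool_rot']),bot.observe()['force'])
im=snap('wrist','f6.png')
im=snap('side','f6s.png');cv2.imwrite('pics/f6s.png',cv2.resize(im[110:230,210:340,::-1],None,fx=5,fy=5,interpolation=cv2.INTER_CUBIC))
im=snap('top','f6t.png');cv2.imwrite('pics/f6t.png',cv2.resize(im[110:230,180:310,::-1],None,fx=5,fy=5,interpolation=cv2.INTER_CUBIC))
"
```

```text
clock: 20.05
position: [0.6008, 0.108, 0.2535]
tool_rot: [-3.141, 0.0, 0.729]
force: [-0.5, 0.4, -2.4]
grip_width: 0.0248
[0.60084066 0.10800938 0.25347462] [-1.79990668e+02  4.23087325e-03  4.17574906e+01] [-0.53019905  0.36359381 -2.37176699]
```

View pics/f6.png

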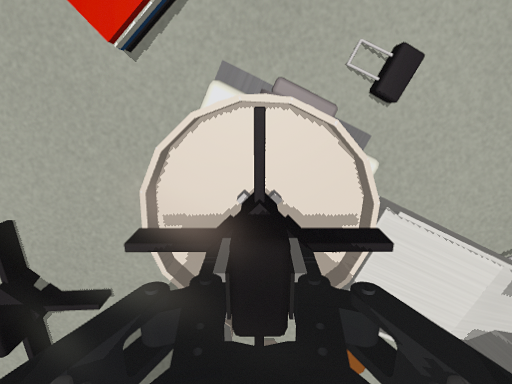

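View pics/f6s.png

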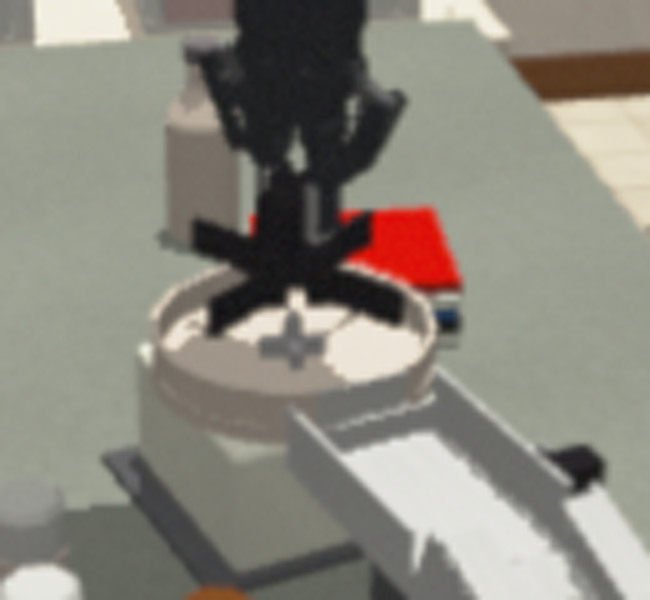

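```bash
python3 -m crank '{"travel":[[0,0,-0.4],[0,0,-0.8],[0,0,-1.2],[0,0,-1.5],[0,0,-1.8],[0,0,-1.8]],"rot":[[0,0,0],[0,0,0],[0,0,0],[0,0,0],[0,0,0],[0,0,0]]}'
python3 -c "
from h import *
print(bot.observe()['position'],bot.observe()['force'],bot.observe()['moment'])"
```

```text
clock: 20.8
position: [0.6009, 0.1083, 0.2348]
tool_rot: [-3.141, 0.001, 0.729]
force: [-0.2, -0.5, -2.9]
grip_width: 0.0243
[0.60094015 0.10832035 0.2348092 ] [-0.22064186 -0.52199426 -2.9341173 ] [-0.03809197 -0.00768334  0.0355548 ]
```

```bash
python3 -m crank '{"travel":[[0,0,-0.3],[0,0,-0.6],[0,0,-0.8],[0,0,-1.0],[0,0,-1.0]],"rot":[[0,0,0],[0,0,0],[0,0,0],[0,0,0],[0,0,0]]}'
python3 -c "
from h import *
print(bot.observe()['position'],bot.observe()['force'],bot.observe()['moment'])"
```

```text
clock: 21.3
position: [0.601, 0.1084, 0.225]
tool_rot: [-3.141, 0.0, 0.729]
force: [0.2, 0.3, -1.9]
grip_width: 0.0247
[0.60098939 0.10837087 0.22500117] [ 0.22862784  0.27115134 -1.86692621] [0.04722196 0.01230431 0.01415162]
```

```bash
python3 -m crank '{"travel":[[0,0,-0.2],[0,0,-0.4],[0,0,-0.4]],"rot":[[0,0,0],[0,0,0],[0,0,0]]}'
python3 -c "
from h import *
print(bot.observe()['position'],bot.observe()['force'],bot.observe()['moment'])"
```

```text
clock: 21.6
position: [0.601, 0.1084, 0.221]
tool_rot: [-3.141, 0.0, 0.729]
force: [0.0, 0.1, -3.3]
grip_width: 0.0247
[0.60097504 0.10841471 0.22100792] [ 0.03291021  0.05376059 -3.25938172] [ 0.02651311 -0.01091076  0.00249417]
```

```bash
python3 -m crank '{"travel":[[0,0,-0.2],[0,0,-0.4],[0,0,-0.6],[0,0,-0.6]],"rot":[[0,0,0],[0,0,0],[0,0,0],[0,0,0]]}'
python3 -c "
from h import *
print(bot.observe()['position'],bot.observe()['force'],bot.observe()['moment'])"
```

```text
clock: 22.0
position: [0.601, 0.1083, 0.215]
tool_rot: [-3.141, 0.0, 0.729]
force: [-0.4, 0.3, -3.1]
grip_width: 0.0243
[0.6009765  0.10834451 0.21498202] [-0.40622255  0.25267349 -3.09945336] [-0.00984979  0.0009588   0.0075851 ]
```

```bash
python3 -m crank '{"travel":[[0,0,-0.2],[0,0,-0.4],[0,0,-0.4]],"rot":[[0,0,0],[0,0,0],[0,0,0]]}'
python3 -c "
from h import *
print(bot.observe()['position'],bot.observe()['force'],bot.observe()['moment'])
im=snap('side','f7s.png');cv2.imwrite('pics/f7s.png',cv2.resize(im[110:230,210:340,::-1],None,fx=5,fy=5,interpolation=cv2.INTER_CUBIC))"
```

```text
clock: 22.3
position: [0.6012, 0.1084, 0.2117]
tool_rot: [-3.141, -0.001, 0.729]
force: [-1.2, 0.2, 5.8]
grip_width: 0.0245
[0.60121188 0.10840665 0.21173898] [-1.23967524  0.1848444   5.75328643] [ 0.03791997  0.5388038  -0.00688387]
```

View pics/f7s.png

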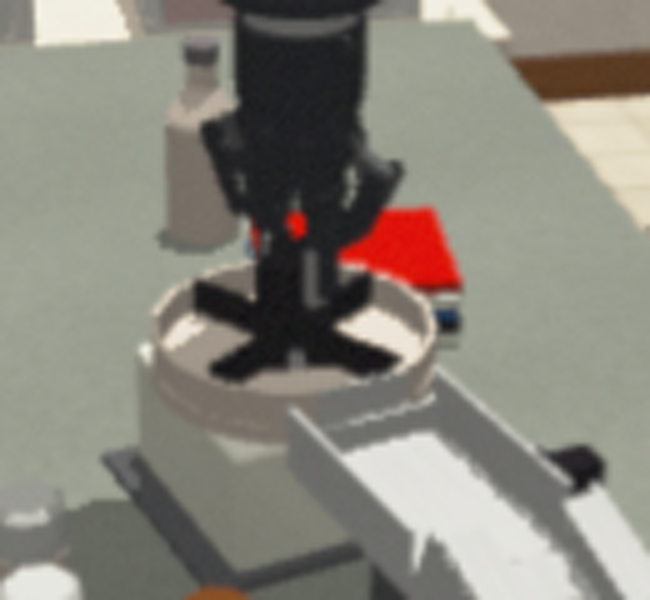

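```bash
python3 -m crank '{"travel":[[0,0,0.1],[0,0,0.1],[0,0,0.1],[0,0,0.1],[0,0,0.1],[0,0,1],[0,0,3],[0,0,6]],"rot":[[0,0,0],[0,0,0],[0,0,0],[0,0,0],[0,0,0],[0,0,0],[0,0,0],[0,0,0]]}' 0.4; python3 -m crank '{"travel":[[-2,-2,3],[-4,-3.5,6],[-4,-3.5,8],[-4,-3.5,8],[-4,-3.5,8]],"rot":[[0,0,0],[0,0,0],[0,0,0],[0,0,0],[0,0,0]]}'
python3 -c "
from h import *
m=bot.camera_model('wrist');np.savez('g1cam.npz',**{k:np.array(v) for k,v in m.items()})
print(bot.observe()['position'],np.degrees(bot.observe()['tool_rot']))
im=snap('wrist','g1.png')"
```

```text
clock: 23.15
position: [0.6006, 0.1083, 0.2715]
tool_rot: [-3.141, 0.002, 0.729]
force: [-0.3, 0.7, 1.1]
grip_width: 0.0595
clock: 23.65
position: [0.5611, 0.0736, 0.3517]
tool_rot: [3.142, -0.001, 0.73]
force: [-0.1, 0.2, -0.4]
grip_width: 0.0593
[0.56113885 0.07357823 0.35171903] [ 1.79994909e+02 -5.92584995e-02  4.18020090e+01]
```

View pics/g1.png

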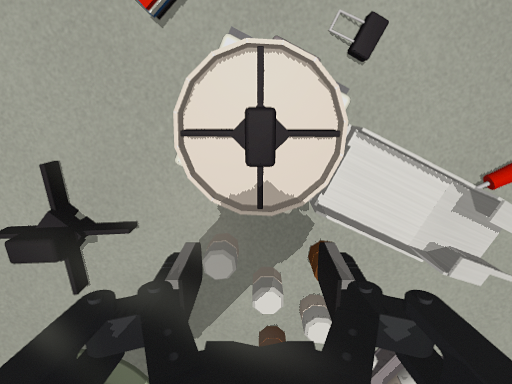

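```bash
python3 -c "
from h import *
m=dict(np.load('g1cam.npz'))
wheel_from(m,(260.5,47),(260.5,208),(182,132.5),(340,132.5),.1)
c=atz(m,260.5,137,.17);print('bar',c)
"
```

```text
spans 0.15269227460771653 0.1532559329342516 mid [0.5998303  0.10558841 0.126     ] [0.60090051 0.10587307 0.126     ] az 41.829317978003644 -48.22518262212338
bar [0.600307   0.10624164 0.17      ]
```

```bash
python3 -c "
from h import *
m=bot.camera_model('top');im=snap('top','g2t.png')
cv2.imwrite('pics/g2tz.png',cv2.resize(im[180:270,230:430,::-1],None,fx=4,fy=4,interpolation=cv2.INTER_CUBIC))
for p in [(268.3,225.3),(296.5,224.6),(325.9,220.1),(354.8,219.7),(307,196),(322.5,250)]: print(atz(m,*p,.066))
"
```

```text
[0.4245552  0.02574242 0.066     ]
[ 0.42663907 -0.06024828  0.066     ]
[ 0.4402976  -0.15023442  0.066     ]
[ 0.44144946 -0.23871692  0.066     ]
[ 0.51434133 -0.09343834  0.066     ]
[ 0.34970633 -0.13830926  0.066     ]
```

View pics/g2tz.png

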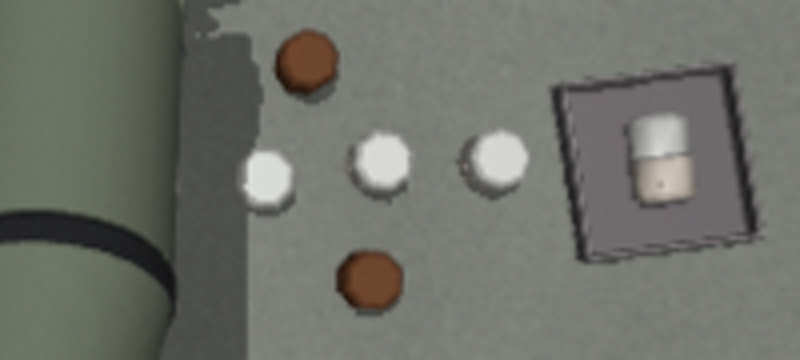

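```bash
python3 -m crank '{"travel":[[-2.3,-0.8,-1],[-4.6,-1.6,-2],[-6.9,-2.4,-4],[-9.2,-3.2,-6],[-11.5,-4,-8],[-13.6,-4.8,-10],[-13.6,-4.8,-10],[-13.6,-4.8,-10]],"rot":[[0,0,-7.5],[0,0,-15],[0,0,-22],[0,0,-30],[0,0,-37],[0,0,-45],[0,0,-45],[0,0,-45]]}' 0.55
python3 -c "
from h import *
m=bot.camera_model('wrist')
print(bot.observe()['position'],np.degrees(bot.observe()['tool_rot']),bot.observe()['qpos'])
im=snap('wrist','g3.png')
for d in bot.silhouettes('wrist','cap1_mid'): print(d['conf'],d['box'])
"
```

```text
clock: 24.55
position: [0.4251, 0.0254, 0.251]
tool_rot: [3.141, 0.001, -0.055]
force: [1.2, 0.6, -0.2]
grip_width: 0.0663
[0.42514528 0.0254343  0.25100649] [ 1.79947543e+02  4.98370304e-02 -3.12492514e+00] [-0.85594637  0.40632713  0.84557188  2.18049113 -0.4544245   0.7369819
 -1.33062922]
0.79 [498.8, 150.6, 26.5, 49.1]
```

View pics/g3.png

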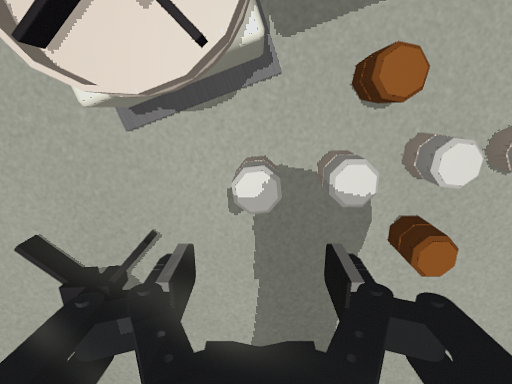

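```bash
cat >> h.py <<'E'
def caps(pts):
    m=bot.camera_model('wrist');p=bot.observe()['position']
    for q in pts:
        P=atz(m,*q,.066);print(np.round(P,4),'d cm',np.round((P-p)*100,2))
E
python3 -c "
from h import *
caps([(256,188.5),(353.5,181.5),(456,163)])"
```

```text
[0.4324 0.0279 0.066 ] d cm [  0.65   0.23 -18.56]
[ 0.4341 -0.058   0.066 ] d cm [  0.81  -8.36 -18.56]
[ 0.4458 -0.1466  0.066 ] d cm [  1.99 -17.22 -18.56]
```

```bash
python3 -m crank '{"travel":[[0.6,0.15,-2],[0.6,0.15,-5],[0.6,0.15,-8],[0.6,0.15,-10],[0.6,0.15,-10]],"rot":[[0,0,0],[0,0,0],[0,0,0],[0,0,0],[0,0,0]]}'
python3 -c "
from h import *
m=bot.camera_model('wrist')
print(bot.observe()['position'])
im=snap('wrist','g4.png')
"
```

```text
clock: 25.15
position: [0.431, 0.0267, 0.1499]
tool_rot: [3.141, 0.002, -0.055]
force: [-0.0, -0.2, 0.2]
grip_width: 0.0661
[0.43104536 0.02674016 0.14985858]
```

View pics/g4.png

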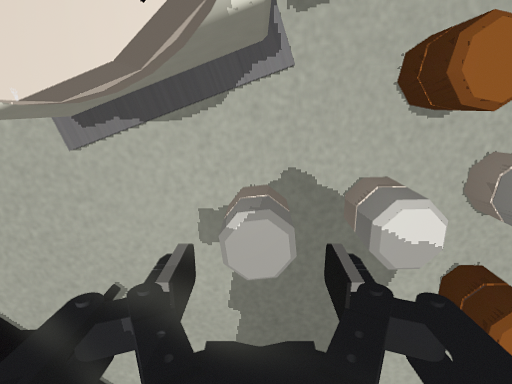

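```bash
python3 -c "
from h import *
caps([(258,243)]); p=bot.observe()['position'];print(proj(bot.camera_model('wrist'),np.array([p[0],p[1],.066])))"
```

```text
[0.4328 0.027  0.066 ] d cm [ 0.14  0.04 -8.51]
[[258.82197298 245.19703188]]
```

Aligned to 1–2 mm. Descend and grip.

```bash
python3 -m crank '{"travel":[[0.1,0,-1.5],[0.1,0,-3],[0.1,0,-4.4],[0.1,0,-4.6],[0.1,0,-4.6]],"rot":[[0,0,0],[0,0,0],[0,0,0],[0,0,0],[0,0,0]]}'; python3 -m crank '{"travel":[[0,0,0],[0,0,0],[0,0,0],[0,0,0],[0,0,0]],"rot":[[0,0,0],[0,0,0],[0,0,0],[0,0,0],[0,0,0]]}' -1 60; python3 -m crank '{"travel":[[0,0,1],[0,0,4],[0,0,8],[0,0,12],[0,0,16],[0,0,17],[0,0,17]],"rot":[[0,0,0],[0,0,0],[0,0,0],[0,0,0],[0,0,0],[0,0,0],[0,0,0]]}'
python3 -c "
from h import *
print(bot.observe()['position'],bot.observe()['force'])
im=snap('wrist','g5.png')
"
```

```text
clock: 25.7
position: [0.4327, 0.0269, 0.1061]
tool_rot: [-3.141, -0.001, -0.056]
force: [-0.4, 0.5, 0.3]
grip_width: 0.066
clock: 26.2
position: [0.4327, 0.027, 0.1064]
tool_rot: [-3.141, -0.002, -0.056]
force: [-2.1, 1.0, 21.8]
grip_width: 0.0435
clock: 26.9
position: [0.4325, 0.0274, 0.2766]
tool_rot: [-3.14, -0.002, -0.055]
force: [1.1, 0.4, -1.2]
grip_width: 0.0435
[0.43245753 0.02740063 0.27656031] [ 1.05053901  0.35464295 -1.16789138]
```

View pics/g5.png

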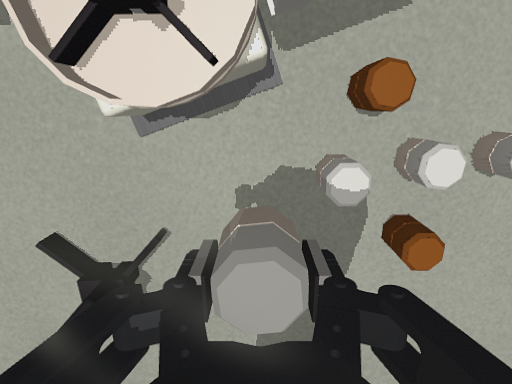

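```bash
python3 -m crank '{"travel":[[0,0,3],[4,1.4,3],[8,2.8,3],[12,4.2,3],[16,5.5,3],[20,6.9,3],[22,7.5,3],[22,7.5,3]],"rot":[[0,0,0],[0,0,0],[0,0,0],[0,0,0],[0,0,0],[0,0,0],[0,0,0],[0,0,0]]}'
python3 -c "
from h import *
print(bot.observe()['position'],bot.observe()['force'],bot.observe()['grip_width'])
im=snap('wrist','g6.png')
im=snap('side','g6s.png')
"
```

```text
clock: 27.75
position: [0.6535, 0.1023, 0.3019]
tool_rot: [3.14, 0.003, -0.056]
force: [-0.6, 0.2, -1.7]
grip_width: 0.0433
[0.65352836 0.10225565 0.3019221 ] [-0.64314839  0.21238674 -1.70375717] 0.04325374668744443
```

View pics/g6.png

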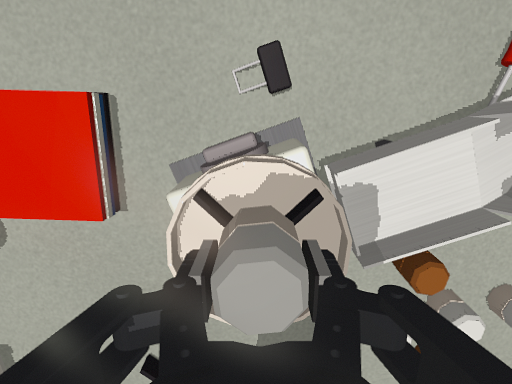

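View pics/g6s.png

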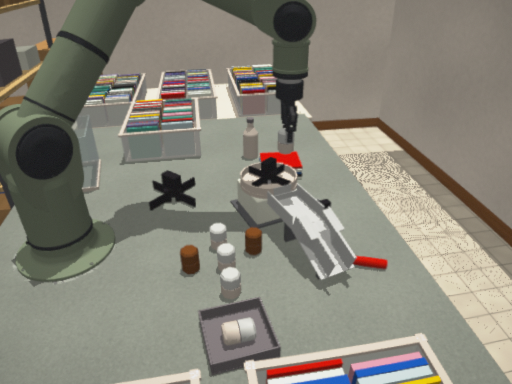

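```bash
python3 -m crank '{"travel":[[0,0,-3],[0,0,-5],[0,0,-7],[0,0,-8],[0,0,-8.8],[0,0,-9.2],[0,0,-9.2]],"rot":[[0,0,0],[0,0,0],[0,0,0],[0,0,0],[0,0,0],[0,0,0],[0,0,0]]}'
python3 -c "
from h import *
print(bot.observe()['position'],bot.observe()['force'],bot.observe()['grip_width'])
im=snap('wrist','g7.png')
"
```

```text
clock: 28.55
position: [0.652, 0.1018, 0.2133]
tool_rot: [-3.142, 0.0, -0.056]
force: [0.5, 0.3, -0.6]
grip_width: 0.0432
[0.65201782 0.10180825 0.21331068] [ 0.53685176  0.29046057 -0.6027085 ] 0.04322439122351319
```

View pics/g7.png

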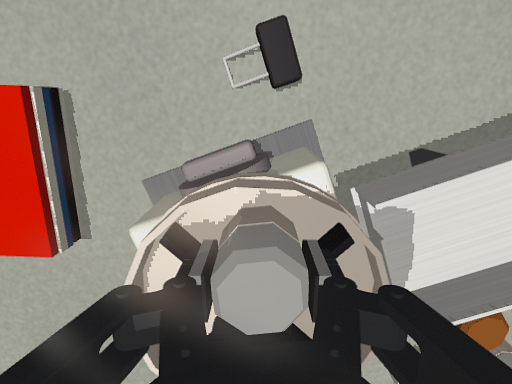

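```bash
python3 -m crank '{"travel":[[0,0,-0.3],[0,0,-0.5],[0,0,-0.7],[0,0,-0.7]],"rot":[[0,0,0],[0,0,0],[0,0,0],[0,0,0]]}'
```

```text
clock: 29.0
position: [0.6522, 0.1019, 0.2067]
tool_rot: [-3.141, -0.0, -0.056]
force: [-1.0, 0.5, 5.1]
grip_width: 0.0435
```

Contact with the floor (5 N). Release and lift.

```bash
python3 -m crank '{"travel":[[0,0,0.1],[0,0,0.1],[0,0,0.1],[0,0,0.1],[0,0,0.1],[0,0,2],[0,0,6],[0,0,9]],"rot":[[0,0,0],[0,0,0],[0,0,0],[0,0,0],[0,0,0],[0,0,0],[0,0,0],[0,0,0]]}' 0.45; python3 -m crank '{"travel":[[-3,0,2],[-6,0,4],[-9,0,4],[-9,0,4],[-9,0,4]],"rot":[[0,0,0],[0,0,0],[0,0,0],[0,0,0],[0,0,0]]}'
python3 -c "
from h import *
m=bot.camera_model('wrist');np.savez('g8cam.npz',**{k:np.array(v) for k,v in m.items()})
print(bot.observe()['position'],bot.observe()['force'],bot.observe()['grip_width'])
im=snap('wrist','g8.png')
"
```

```text
clock: 29.8
position: [0.6522, 0.1016, 0.298]
tool_rot: [3.141, -0.0, -0.057]
force: [0.7, -0.1, -0.5]
grip_width: 0.0622
clock: 30.3
position: [0.562, 0.1023, 0.3367]
tool_rot: [-3.141, -0.0, -0.055]
force: [0.2, 0.3, 0.1]
grip_width: 0.0619
[0.56199361 0.10233619 0.33666071] [0.16105703 0.30947901 0.13026186] 0.06190739905852789
```

View pics/g8.png

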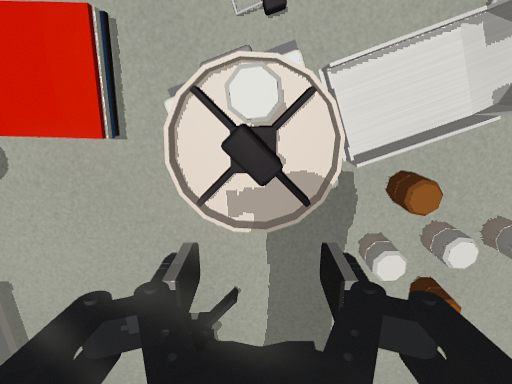

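```bash
python3 -c "
from h import *
m=dict(np.load('g8cam.npz'))
a=atz(m,254,93,.166);b=atz(m,252,154,.17);print(a,b,np.linalg.norm((a-b)[:2]))
wheel_from(m,(196,90),(306,201),(204,200),(314,91),.1)"
```

```text
[0.64757303 0.10149104 0.166     ] [0.60190303 0.10579885 0.17      ] 0.045872714383775465
spans 0.1449184146028374 0.14421656566939223 mid [0.60049101 0.10518966 0.126     ] [0.60045963 0.10309351 0.126     ] az 41.49916535794782 -48.67310293825307
```

```bash
python3 -c "
import cv2
im=cv2.imread('pics/g8.png');cv2.imwrite('pics/g8z.png',cv2.resize(im[45:240,155:355],None,fx=4,fy=4,interpolation=cv2.INTER_CUBIC))
"
```

```text
(no output)
```

View pics/g8z.png

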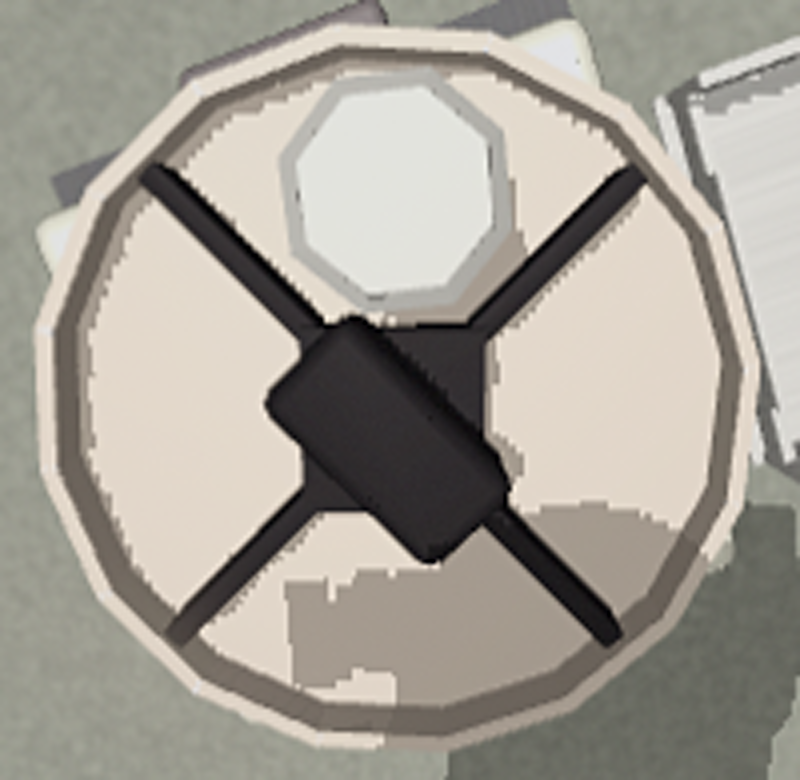

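```bash
python3 -c "
from h import *
m=dict(np.load('g8cam.npz'))
g=lambda a:((a[0]+.5)/4-.5+155,(a[1]+.5)/4-.5+45)
A=lambda p,z:atz(m,*g(p),z)
d=lambda a,b:np.linalg.norm(a-b)*1000
print('bar len',d(A((309,360),.17),A((467,521),.17)),'w',d(A((350,318),.17),A((268,403),.17)), 'ctr',A((387,440),.17))
print('cap flats h',d(A((281,215),.162),A((510,190),.162)),'v',d(A((405,75),.162),A((400,305),.162)),'ctr',A((395,190),.162))
print('rim',d(A((38,390),.122),A((758,370),.122)),A((398,380),.122),d(A((390,28),.122),A((390,748),.122)),A((395,388),.122))
L=A((145,172),.126);R=A((612,640),.126);print('v1',d(L,R),(L+R)/2)
L=A((180,638),.126);R=A((640,172),.126);print('v2',d(L,R),(L+R)/2)
"
```

```text
bar len 44.533886599679334 w 23.03758705925705 ctr [0.60143645 0.10632395 0.17      ]
cap flats h 44.60136695688006 v 42.08627620206615 ctr [0.64841459 0.10199498 0.162     ]
rim 169.2980755447102 [0.6081271  0.10457745 0.122     ] 168.992081748498 [0.60631164 0.10539523 0.122     ]
v1 153.35603892085885 [0.59968561 0.10655586 0.126     ]
v2 152.73066778720641 [0.5998536  0.10520366 0.126     ]
```

```bash
cat >> h.py <<'E'
def wl(C,az,z=.1):
    th=np.linspace(0,2*np.pi,17)
    L=[np.stack([r*np.cos(th+np.radians(16)),r*np.sin(th+np.radians(16)),zz+0*th],1) for r,zz in ((.081,.122),(.087,.122),(.081,.1))]
    R=Rz(np.radians(az))
    for a,b,zz in ((.078,.003,.026),(.003,.078,.026),(.025,.013,.07)):
        L.append(np.array([[a,b,zz],[-a,b,zz],[-a,-b,zz],[a,-b,zz],[a,b,zz]])@R.T+[0,0,z])
    return [l+[C[0],C[1],0] for l in L]
E
python3 -c "
from h import *
for n,crop in (('g8',(45,240,155,355)),('g1',(30,225,160,360))):
    m=dict(np.load(n+'cam.npz'));im=cv2.imread(f'pics/{n}.png')[:,:,::-1]
    overlay(im,m,wl((.6,.1055),41.6),n+'o.png',crop,4)
"
```

```text
(no output)
```

View pics/g8o.png

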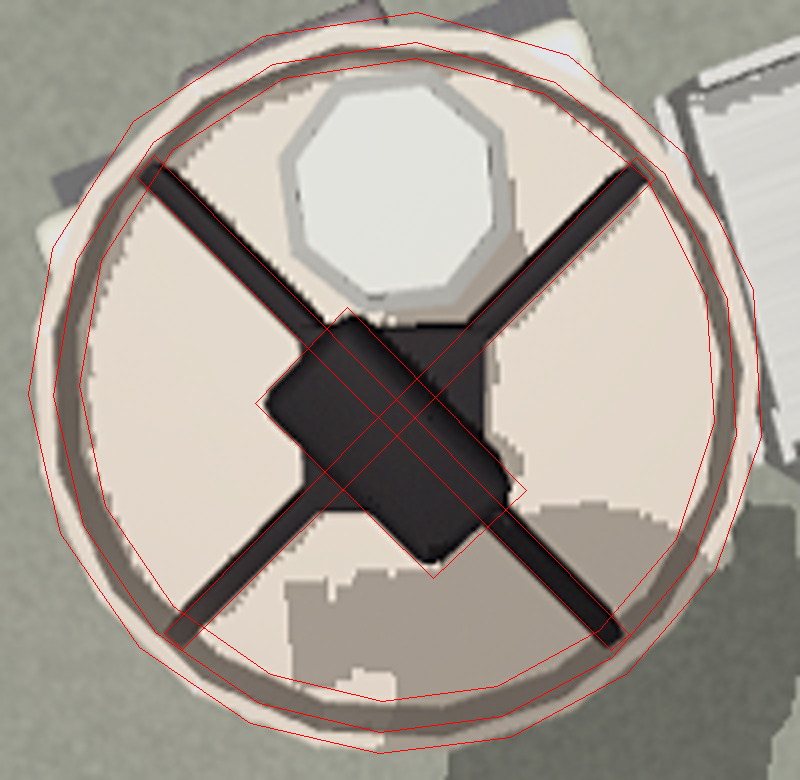

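View pics/g1o.png

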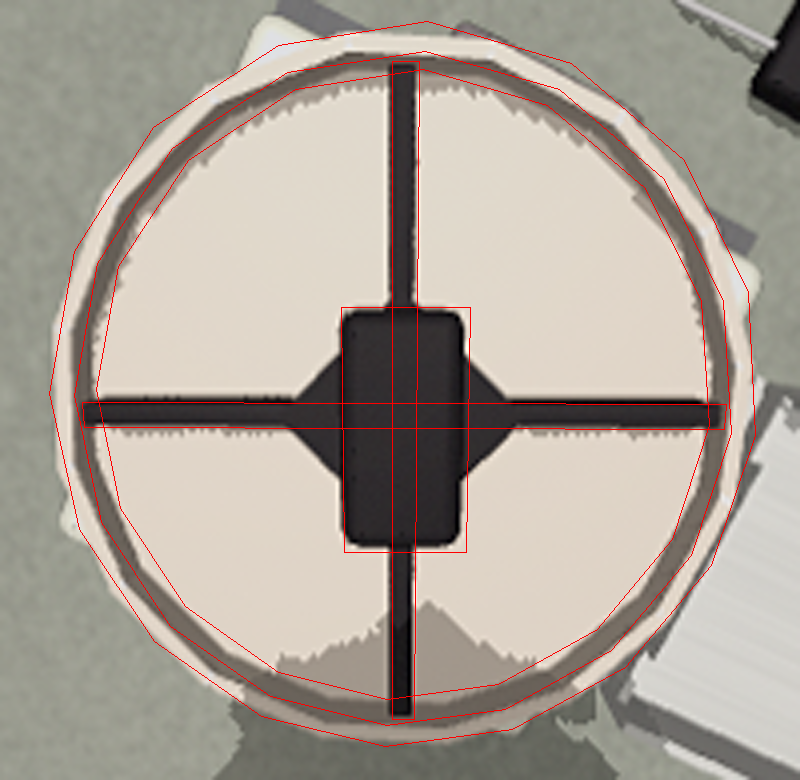

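```bash
python3 -m crank '{"travel":[[-1.6,-2,0],[-3.2,-4,0],[-4.8,-6,0],[-6.4,-8,0],[-8,-10,0],[-9.6,-12,0],[-11.2,-14,0],[-12.9,-16.2,0]],"rot":[[0,0,8],[0,0,16],[0,0,24],[0,0,32],[0,0,40],[0,0,48],[0,0,56],[0,0,64]]}' 0.5;  python3 -m crank '{"travel":[[0,0,-2],[0,0,-4],[0,0,-6],[0,0,-8.6],[0,0,-8.6],[0,0,-8.6]],"rot":[[0,0,8],[0,0,16],[0,0,24],[0,0,26],[0,0,26],[0,0,26]]}'
python3 -c "
from h import *
m=bot.camera_model('wrist');np.savez('i1cam.npz',**{k:np.array(v) for k,v in m.items()})
print(bot.observe()['position'],np.degrees(bot.observe()['tool_rot']),bot.observe()['qpos'])
im=snap('wrist','i1.png')
"
```

```text
clock: 31.15
position: [0.4331, -0.0611, 0.3363]
tool_rot: [3.141, 0.001, 1.066]
force: [0.3, -0.1, 0.4]
grip_width: 0.0641
clock: 31.75
position: [0.4335, -0.0607, 0.2506]
tool_rot: [-3.141, 0.001, 1.512]
force: [0.7, -0.5, -0.2]
grip_width: 0.064
[ 0.43347681 -0.06072328  0.2505617 ] [-1.79953103e+02  3.89213194e-02  8.66205616e+01] [-0.41987187  0.34796363  0.5287259   2.14529718 -0.26556881  0.71119057
  0.22672393]
```

View pics/i1.png

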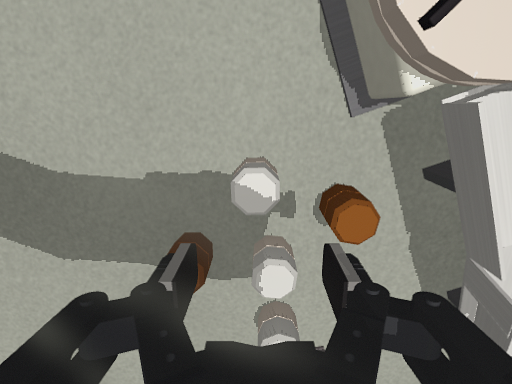

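```bash
python3 -c "
from h import *
caps([(255.5,190.5),(274.5,278)])"
```

```text
[ 0.4313 -0.0574  0.066 ] d cm [ -0.24   0.32 -18.5 ]
[ 0.4442 -0.1465  0.066 ] d cm [  1.05  -8.6  -18.5 ]
```

```bash
python3 -m crank '{"travel":[[-0.1,0.3,-2],[-0.1,0.3,-5],[-0.1,0.3,-8],[-0.1,0.3,-10],[-0.1,0.3,-10]],"rot":[[0,0,0],[0,0,0],[0,0,0],[0,0,0],[0,0,0]]}'
python3 -c "
from h import *
m=bot.camera_model('wrist');p=bot.observe()['position'];print(proj(m,np.array([p[0],p[1],.066])))
im=snap('wrist','i2.png')"
```

```text
clock: 32.3
position: [0.4321, -0.0571, 0.1496]
tool_rot: [-3.14, 0.0, 1.514]
force: [0.2, -0.2, 0.8]
grip_width: 0.0639
[[258.24602276 244.40646732]]
```

View pics/i2.png

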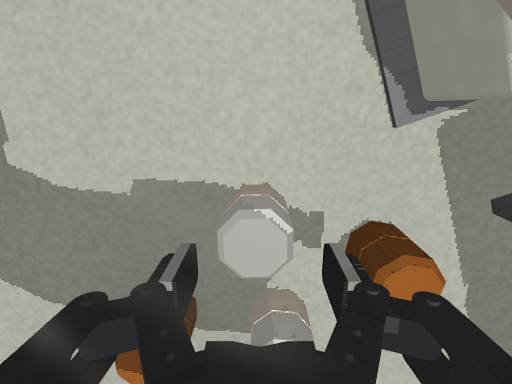

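```bash
python3 -m crank '{"travel":[[-0.15,0.1,-1.5],[-0.15,0.1,-3],[-0.15,0.1,-4.2],[-0.15,0.1,-4.4],[-0.15,0.1,-4.4]],"rot":[[0,0,0],[0,0,0],[0,0,0],[0,0,0],[0,0,0]]}'; python3 -m crank '{"travel":[[0,0,0],[0,0,0],[0,0,0],[0,0,0],[0,0,0]],"rot":[[0,0,0],[0,0,0],[0,0,0],[0,0,0],[0,0,0]]}' -1 60; python3 -m crank '{"travel":[[0,0,1],[0,0,4],[0,0,8],[0,0,12],[0,0,16],[0,0,20],[0,0,20]],"rot":[[0,0,0],[0,0,0],[0,0,0],[0,0,0],[0,0,0],[0,0,0],[0,0,0]]}'
python3 -c "
from h import *
print(bot.observe()['position'],bot.observe()['force'])
im=snap('wrist','i3.png')
"
```

```text
clock: 32.85
position: [0.4309, -0.0562, 0.1068]
tool_rot: [3.141, -0.0, 1.514]
force: [0.2, -0.1, 0.2]
grip_width: 0.0637
clock: 33.35
position: [0.4309, -0.0562, 0.1071]
tool_rot: [3.14, -0.0, 1.514]
force: [-1.3, 0.1, 13.6]
grip_width: 0.0423
clock: 34.05
position: [0.4317, -0.0565, 0.3109]
tool_rot: [3.135, -0.002, 1.514]
force: [0.7, 0.6, -1.3]
grip_width: 0.0431
[ 0.43168954 -0.05650174  0.31094645] [ 0.6865202   0.58645154 -1.26577534]
```

View pics/i3.png

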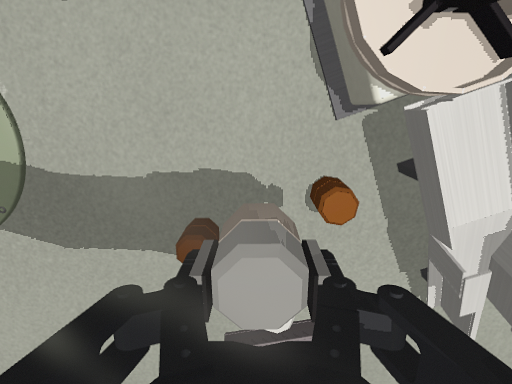

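```bash
python3 -m crank '{"travel":[[2.5,3.2,0],[5,6.4,0],[7.5,9.6,0],[10,12.8,0],[12.5,16,0],[15,19.2,0],[17.05,21.7,0],[17.05,21.7,0]],"rot":[[0,0,0],[0,0,0],[0,0,0],[0,0,0],[0,0,0],[0,0,0],[0,0,0],[0,0,0]]}';python3 -m crank '{"travel":[[0,0,-3],[0,0,-6],[0,0,-6],[0,0,-6]],"rot":[[0,0,0],[0,0,0],[0,0,0],[0,0,0]]}'
python3 -c "
from h import *
print(bot.observe()['position'],np.degrees(bot.observe()['tool_rot']),bot.observe()['grip_width'])
im=snap('wrist','i4.png')
"
```

```text
clock: 34.9
position: [0.6019, 0.1646, 0.3046]
tool_rot: [-3.14, 0.0, 1.519]
force: [-0.5, 0.6, -2.0]
grip_width: 0.0432
clock: 35.3
position: [0.6009, 0.1603, 0.2466]
tool_rot: [-3.141, 0.001, 1.514]
force: [0.8, -0.1, 0.1]
grip_width: 0.0429
[0.60092776 0.16032621 0.24660294] [-1.79945415e+02  4.63197894e-02  8.67427823e+01] 0.04287616959117015
```

View pics/i4.png

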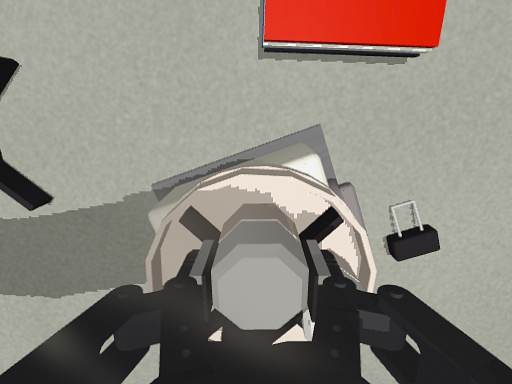

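```bash
python3 -m crank '{"travel":[[0.15,0,-1],[0.15,0,-2],[0.15,0,-2.8],[0.15,0,-3.4],[0.15,0,-3.8],[0.15,0,-4.0],[0.15,0,-4.0]],"rot":[[0,0,0],[0,0,0],[0,0,0],[0,0,0],[0,0,0],[0,0,0],[0,0,0]]}'
```

```text
clock: 36.05
position: [0.6025, 0.1608, 0.2072]
tool_rot: [-3.141, -0.001, 1.514]
force: [-8.9, -0.4, 18.0]
grip_width: 0.0428
```

```bash
python3 -m crank '{"travel":[[0,0,0.1],[0,0,0.1]],"rot":[[0,0,0],[0,0,0]]}'
python3 -c "
from h import *
im=snap('wrist','i5.png')
im=snap('side','i5s.png');cv2.imwrite('pics/i5s.png',cv2.resize(im[110:230,210:340,::-1],None,fx=5,fy=5,interpolation=cv2.INTER_CUBIC))
"
```

```text
clock: 36.25
position: [0.6027, 0.1609, 0.2075]
tool_rot: [3.141, -0.0, 1.515]
force: [0.6, -0.1, -0.4]
grip_width: 0.0428
```

View pics/i5.png

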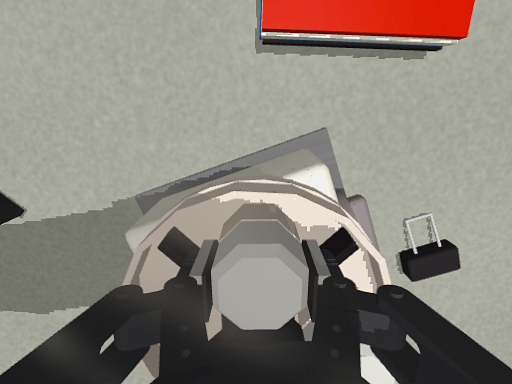

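View pics/i5s.png

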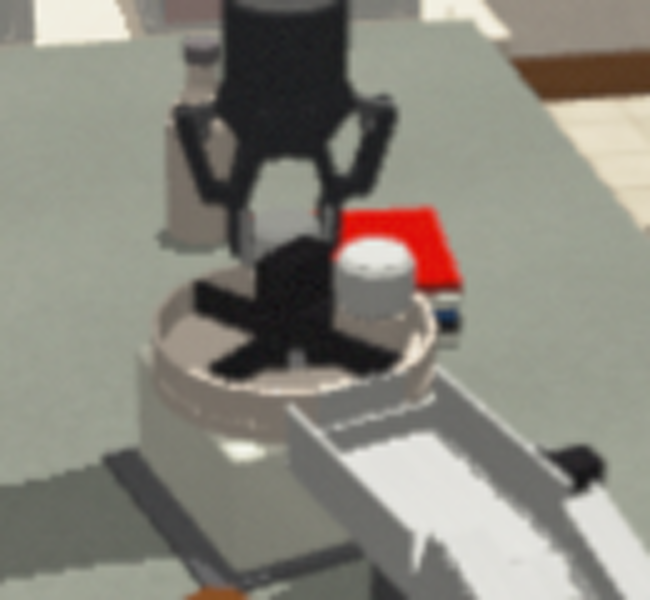

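```bash
python3 -m crank '{"travel":[[0,0,0],[0,0,0],[0,0,0],[0,0,0],[0,0,0],[0,0,2],[0,0,6],[0,0,9]],"rot":[[0,0,0],[0,0,0],[0,0,0],[0,0,0],[0,0,0],[0,0,0],[0,0,0],[0,0,0]]}' 0.45; python3 -m crank '{"travel":[[0,-3,2],[0,-6,4],[0,-9,4],[0,-9,4],[0,-9,4]],"rot":[[0,0,0],[0,0,0],[0,0,0],[0,0,0],[0,0,0]]}'
python3 -c "
from h import *
m=bot.camera_model('wrist');np.savez('i6cam.npz',**{k:np.array(v) for k,v in m.items()})
print(bot.observe()['position'],bot.observe()['force'],bot.observe()['grip_width'])
im=snap('wrist','i6.png')
cv2.imwrite('pics/i6z.png',cv2.resize(im[40:240,155:355,::-1],None,fx=3,fy=3,interpolation=cv2.INTER_CUBIC))
"
```

```text
clock: 37.15
position: [0.6027, 0.1607, 0.299]
tool_rot: [3.141, 0.0, 1.514]
force: [-0.7, 0.3, 0.5]
grip_width: 0.0617
clock: 37.65
position: [0.6026, 0.0705, 0.3373]
tool_rot: [-3.142, -0.0, 1.514]
force: [0.6, 1.1, -0.1]
grip_width: 0.0618
[0.60255281 0.07050448 0.3373256 ] [ 0.58413966  1.11287099 -0.13578813] 0.06178840656873081
```

View pics/i6z.png

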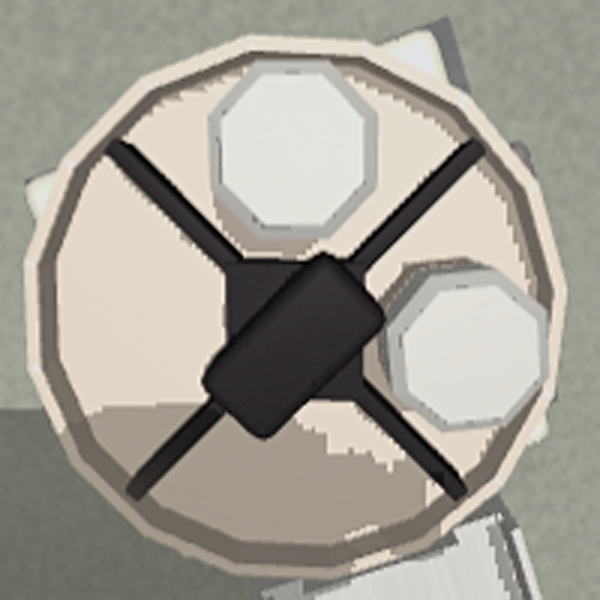

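```bash
python3 -c "
from h import *
m=dict(np.load('i6cam.npz'))
g=lambda a:((a[0]+.5)/3-.5+155,(a[1]+.5)/3-.5+40)
A=lambda p,z:atz(m,*g(p),z)
L=A((110,147),.126);R=A((460,495),.126);c1=(L+R)/2;print('v1',np.linalg.norm(L-R),c1)
L=A((137,495),.126);R=A((478,147),.126);c2=(L+R)/2;print('v2',np.linalg.norm(L-R),c2)
C=(c1+c2)/2; print('bar',A((294,344),.17))
for p in ((294,148),(472,350)):
    P=A(p,.166);print(P,np.linalg.norm((P-C)[:2]))
"
```

```text
v1 0.15318937566857155 [0.59929415 0.10615083 0.126     ]
v2 0.15208029943757767 [0.60033105 0.10608237 0.126     ]
bar [0.60020091 0.10860457 0.17      ]
[0.60326708 0.15762312 0.166     ] 0.0516222339711598
[0.64788411 0.1036281  0.166     ] 0.048135879285215094
```

```bash
python3 -m crank '{"travel":[[-2.6,-3.6,0],[-5.2,-7.2,0],[-7.8,-10.8,0],[-10.4,-14.4,0],[-13,-18,-2],[-15.9,-21.8,-5],[-15.9,-21.8,-8.7],[-15.9,-21.8,-8.7]],"rot":[[0,0,0],[0,0,0],[0,0,0],[0,0,0],[0,0,0],[0,0,0],[0,0,0],[0,0,0]]}' 0.5;  python3 -m crank '{"travel":[[0,0,-2],[0,0,-5],[0,0,-8],[0,0,-9.5],[0,0,-9.5],[0,0,-9.5]],"rot":[[0,0,0],[0,0,0],[0,0,0],[0,0,0],[0,0,0],[0,0,0]]}'
python3 -c "
from h import *
m=bot.camera_model('wrist');p=bot.observe()['position'];print(p,proj(m,np.array([p[0],p[1],.066])))
im=snap('wrist','k1.png')
"
```

```text
clock: 38.5
position: [0.4418, -0.1468, 0.2473]
tool_rot: [-3.136, -0.0, 1.514]
force: [0.3, -0.1, 0.6]
grip_width: 0.0642
clock: 39.1
position: [0.4446, -0.1465, 0.1563]
tool_rot: [3.141, -0.0, 1.516]
force: [0.1, 0.3, 0.1]
grip_width: 0.0639
[ 0.44463809 -0.14650304  0.1563057 ] [[257.91110432 239.31205979]]
```

View pics/k1.png

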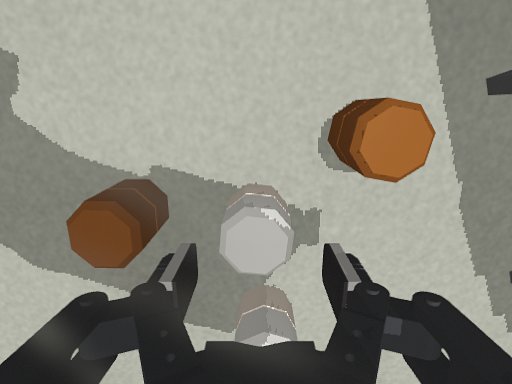

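```bash
python3 -m crank '{"travel":[[-0.1,0,-1.5],[-0.1,0,-3],[-0.1,0,-4.4],[-0.1,0,-4.9],[-0.1,0,-4.9]],"rot":[[0,0,0],[0,0,0],[0,0,0],[0,0,0],[0,0,0]]}'; python3 -m crank '{"travel":[[0,0,0],[0,0,0],[0,0,0],[0,0,0],[0,0,0]],"rot":[[0,0,0],[0,0,0],[0,0,0],[0,0,0],[0,0,0]]}' -1 60; python3 -m crank '{"travel":[[0,0,1],[0,0,4],[0,0,8],[0,0,12],[0,0,16],[0,0,20],[0,0,20]],"rot":[[0,0,0],[0,0,0],[0,0,0],[0,0,0],[0,0,0],[0,0,0],[0,0,0]]}'
python3 -c "
from h import *
print(bot.observe()['position'],bot.observe()['force'])
im=snap('wrist','k2.png')
"
```

```text
clock: 39.65
position: [0.443, -0.147, 0.1068]
tool_rot: [3.141, -0.0, 1.515]
force: [-0.3, 0.2, -0.4]
grip_width: 0.064
clock: 40.15
position: [0.4431, -0.1472, 0.1075]
tool_rot: [3.14, -0.0, 1.515]
force: [-2.9, 0.5, 14.5]
grip_width: 0.0434
clock: 40.85
position: [0.4436, -0.1478, 0.3112]
tool_rot: [3.135, -0.0, 1.514]
force: [0.3, 0.5, -1.5]
grip_width: 0.0432
[ 0.44360958 -0.14777166  0.31117923] [ 0.25207453  0.45990955 -1.54502917]
```

View pics/k2.png

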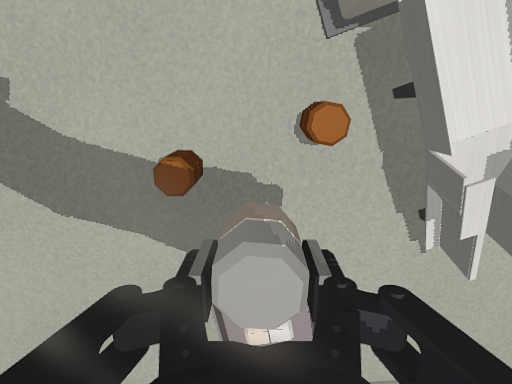

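```bash
python3 -m crank '{"travel":[[2.5,3.3,0],[5,6.6,0],[7.5,9.9,0],[10,13.2,0],[12.5,16.5,0],[15.3,20.3,0],[15.3,20.3,0],[15.3,20.3,0]],"rot":[[0,0,0],[0,0,0],[0,0,0],[0,0,0],[0,0,0],[0,0,0],[0,0,0],[0,0,0]]}';python3 -m crank '{"travel":[[0,0,-3],[0,0,-6.2],[0,0,-6.2],[0,0,-6.2]],"rot":[[0,0,0],[0,0,0],[0,0,0],[0,0,0]]}'
python3 -c "
from h import *
print(bot.observe()['position'],np.degrees(bot.observe()['tool_rot']),bot.observe()['grip_width'])
im=snap('wrist','k3.png')
"
```

```text
clock: 41.7
position: [0.5953, 0.0565, 0.3053]
tool_rot: [-3.14, 0.001, 1.516]
force: [-0.7, -1.9, 0.1]
grip_width: 0.0435
clock: 42.1
position: [0.5953, 0.0549, 0.245]
tool_rot: [-3.141, 0.001, 1.513]
force: [0.8, -0.1, -0.7]
grip_width: 0.0435
[0.59534048 0.05485308 0.24495341] [-1.79962875e+02  3.26471114e-02  8.67022259e+01] 0.043526526455256176
```

View pics/k3.png

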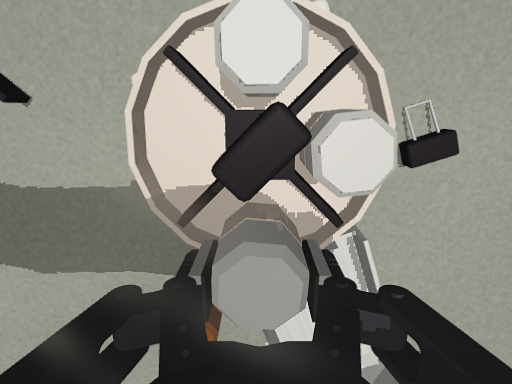

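```bash
python3 -m crank '{"travel":[[0.15,0.05,-1],[0.15,0.05,-2],[0.15,0.05,-2.8],[0.15,0.05,-3.3],[0.15,0.05,-3.6],[0.15,0.05,-3.75],[0.15,0.05,-3.75]],"rot":[[0,0,0],[0,0,0],[0,0,0],[0,0,0],[0,0,0],[0,0,0],[0,0,0]]}'
```

```text
clock: 42.85
position: [0.597, 0.0562, 0.2076]
tool_rot: [-3.141, -0.0, 1.514]
force: [-6.7, -0.1, 14.9]
grip_width: 0.0435
```

```bash
python3 -m crank '{"travel":[[0,0,0.05],[0,0,0.05],[0,0,0.05],[0,0,0.05],[0,0,0.05],[0,0,2],[0,0,6],[0,0,9]],"rot":[[0,0,0],[0,0,0],[0,0,0],[0,0,0],[0,0,0],[0,0,0],[0,0,0],[0,0,0]]}' 0.45; python3 -m crank '{"travel":[[0,-1,2],[0,-2,4],[0,-2,4],[0,-2,4],[0,-2,4]],"rot":[[0,0,0],[0,0,0],[0,0,0],[0,0,0],[0,0,0]]}'
python3 -c "
from h import *
m=bot.camera_model('wrist');np.savez('k4cam.npz',**{k:np.array(v) for k,v in m.items()})
print(bot.observe()['position'],bot.observe()['force'],bot.observe()['grip_width'])
im=snap('wrist','k4.png')
cv2.imwrite('pics/k4z.png',cv2.resize(im[0:250,130:400,::-1],None,fx=3,fy=3,interpolation=cv2.INTER_CUBIC)[:600])
"
```

```text
clock: 43.65
position: [0.5972, 0.0561, 0.2985]
tool_rot: [3.141, 0.0, 1.514]
force: [-0.2, -0.1, -0.4]
grip_width: 0.0618
clock: 44.15
position: [0.5968, 0.0369, 0.3359]
tool_rot: [-3.14, 0.0, 1.515]
force: [-0.0, -0.4, -0.3]
grip_width: 0.0617
[0.59682909 0.03690886 0.33591787] [-0.01043229 -0.44586579 -0.32712632] 0.06165798797908154
```

View pics/k4.png

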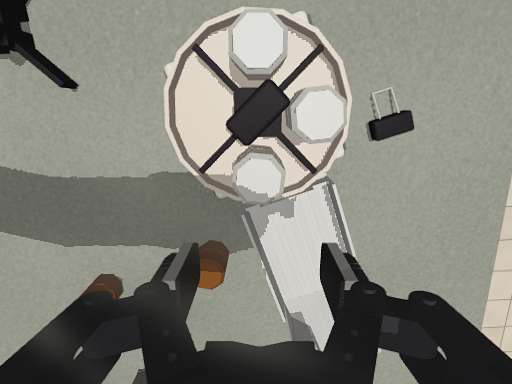

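```bash
python3 -c "
from h import *
m=dict(np.load('k4cam.npz'))
b=atz(m,258,112,.17);P=atz(m,259,175.5,.166);print(b,P,np.linalg.norm((P-b)[:2]))"
python3 -m crank '{"travel":[[-1.9,-3.4,0],[-3.8,-6.8,0],[-5.7,-10.2,0],[-7.6,-13.6,0],[-9.5,-17,0],[-11.4,-20.5,0],[-13.3,-23.9,0],[-15.2,-27.3,0]],"rot":[[0,0,-8],[0,0,-16],[0,0,-24],[0,0,-32],[0,0,-40],[0,0,-48],[0,0,-56],[0,0,-64]]}' 0.5;  python3 -m crank '{"travel":[[0,0,-2],[0,0,-4],[0,0,-6],[0,0,-8.6],[0,0,-8.6],[0,0,-8.6]],"rot":[[0,0,-8],[0,0,-16],[0,0,-24],[0,0,-26],[0,0,-26],[0,0,-26]]}'
python3 -c "
from h import *
m=bot.camera_model('wrist')
print(bot.observe()['position'],np.degrees(bot.observe()['tool_rot']),bot.observe()['qpos'])
im=snap('wrist','n1.png')
"
```

```text
[0.60028853 0.10699001 0.17      ] [0.59819891 0.05690624 0.166     ] 0.050127333665979004
clock: 45.0
position: [0.4442, -0.2374, 0.3364]
tool_rot: [-3.141, 0.0, 0.393]
force: [1.1, -0.4, -0.3]
grip_width: 0.0641
clock: 45.6
position: [0.445, -0.2367, 0.251]
tool_rot: [3.141, 0.001, -0.055]
force: [0.4, 0.2, 0.2]
grip_width: 0.0639
[ 0.44498077 -0.23671736  0.25097282] [ 1.79985707e+02  6.79691642e-02 -3.14397993e+00] [-0.28582766  0.5914723   0.93920768  1.99767216 -0.62693012  0.87240433
 -0.62669219]
```

View pics/n1.png

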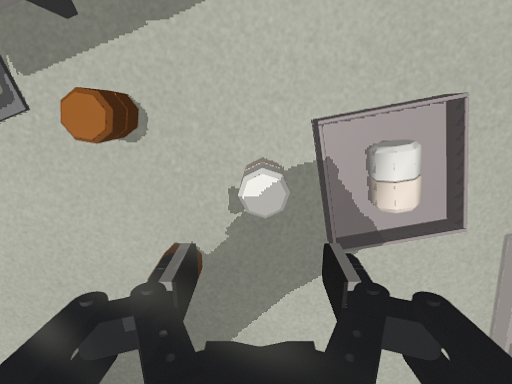

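```bash
python3 -c "
from h import *
caps([(264,193)]);m=bot.camera_model('wrist');print(atz(m,314,122,.035),atz(m,332,248,.035))"
```

```text
[ 0.4471 -0.2414  0.066 ] d cm [  0.19  -0.46 -18.55]
[ 0.50423789 -0.29139257  0.035     ] [ 0.37385826 -0.31009807  0.035     ]
```

```bash
python3 -m crank '{"travel":[[0.1,-0.4,-2],[0.1,-0.4,-5],[0.1,-0.4,-8],[0.1,-0.4,-9.5],[0.1,-0.4,-9.5]],"rot":[[0,0,0],[0,0,0],[0,0,0],[0,0,0],[0,0,0]]}' 0.42
python3 -c "
from h import *
m=bot.camera_model('wrist');p=bot.observe()['position'];print(p,proj(m,np.array([p[0],p[1],.066])))
im=snap('wrist','n2.png')"
```

```text
clock: 46.15
position: [0.446, -0.2406, 0.1555]
tool_rot: [-3.141, 0.001, -0.056]
force: [0.7, -0.6, -0.4]
grip_width: 0.0609
[ 0.44596807 -0.2406391   0.15546118] [[259.02434159 241.8669712 ]]
```

View pics/n2.png

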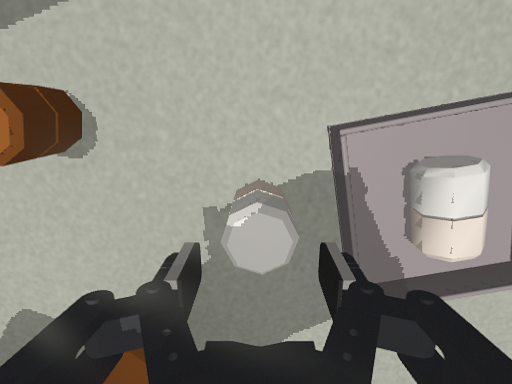

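```bash
python3 -m crank '{"travel":[[0.1,0,-1.5],[0.1,0,-3],[0.1,0,-4.4],[0.1,0,-4.8],[0.1,0,-4.8]],"rot":[[0,0,0],[0,0,0],[0,0,0],[0,0,0],[0,0,0]]}'; python3 -m crank '{"travel":[[0,0,0],[0,0,0],[0,0,0],[0,0,0],[0,0,0]],"rot":[[0,0,0],[0,0,0],[0,0,0],[0,0,0],[0,0,0]]}' -1 60; python3 -m crank '{"travel":[[0,0,1],[0,0,4],[0,0,8],[0,0,12],[0,0,16],[0,0,20],[0,0,20]],"rot":[[0,0,0],[0,0,0],[0,0,0],[0,0,0],[0,0,0],[0,0,0],[0,0,0]]}'
python3 -c "
from h import *
print(bot.observe()['position'],bot.observe()['force'])
im=snap('wrist','n3.png')
"
```

```text
clock: 46.7
position: [0.4472, -0.2408, 0.108]
tool_rot: [-3.142, -0.0, -0.056]
force: [0.6, -0.7, 0.3]
grip_width: 0.0602
clock: 47.2
position: [0.4474, -0.2409, 0.1089]
tool_rot: [3.141, -0.001, -0.056]
force: [-1.6, 1.2, 12.1]
grip_width: 0.045
clock: 47.9
position: [0.4477, -0.2417, 0.3126]
tool_rot: [3.14, -0.006, -0.057]
force: [0.9, 0.5, -1.8]
grip_width: 0.0446
[ 0.44772381 -0.24169082  0.31258668] [ 0.866792    0.49545935 -1.82584148]
```

View pics/n3.png

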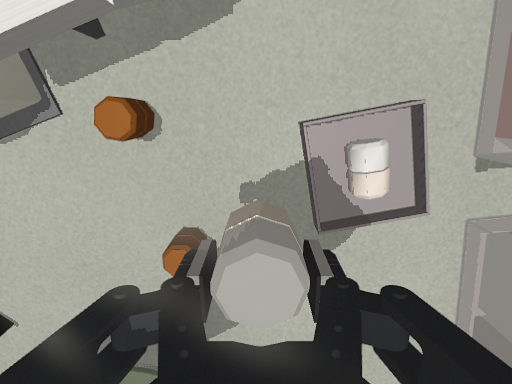

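```bash
python3 -m crank '{"travel":[[1.3,4.4,0],[2.5,8.8,0],[3.8,13.1,0],[5.1,17.5,0],[6.3,21.9,0],[7.6,26.3,0],[8.9,30.7,0],[10.15,35.05,0]],"rot":[[0,0,0],[0,0,0],[0,0,0],[0,0,0],[0,0,0],[0,0,0],[0,0,0],[0,0,0]]}' -1 100;python3 -m crank '{"travel":[[0,0,0],[0,0,-3],[0,0,-6.2],[0,0,-6.2],[0,0,-6.2]],"rot":[[0,0,0],[0,0,0],[0,0,0],[0,0,0],[0,0,0]]}'
python3 -c "
from h import *
print(bot.observe()['position'],np.degrees(bot.observe()['tool_rot']),bot.observe()['grip_width'])
im=snap('wrist','n4.png')
im=snap('side','n4s.png');cv2.imwrite('pics/n4s.png',cv2.resize(im[110:230,210:340,::-1],None,fx=5,fy=5,interpolation=cv2.INTER_CUBIC))
"
```

```text
clock: 48.75
position: [0.5484, 0.1119, 0.3075]
tool_rot: [3.141, 0.001, -0.056]
force: [1.8, 0.3, 0.2]
grip_width: 0.0438
clock: 49.25
position: [0.5485, 0.1094, 0.2463]
tool_rot: [3.141, 0.001, -0.057]
force: [-0.3, -0.7, -0.3]
grip_width: 0.0436
[0.54850301 0.1093501  0.24629826] [ 1.79955785e+02  4.32457094e-02 -3.26609616e+00] 0.043644415967845816
```

View pics/n4.png

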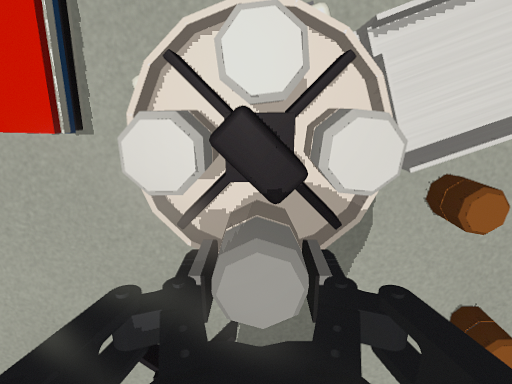

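View pics/n4s.png

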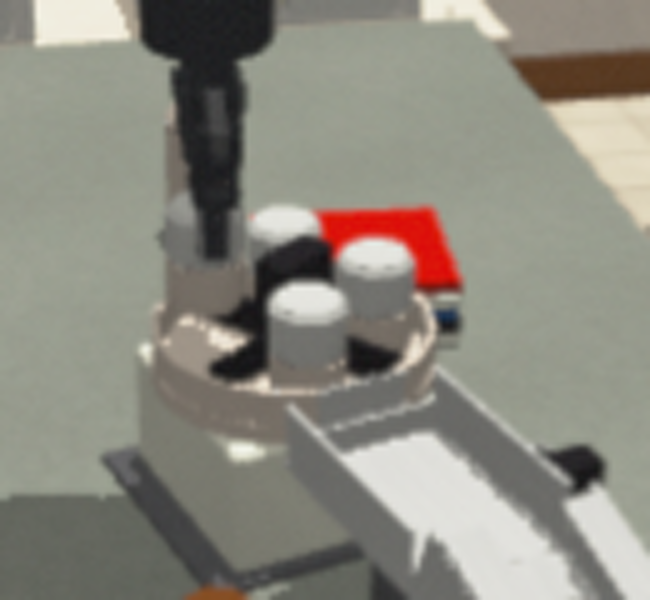

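```bash
python3 -m crank '{"travel":[[0.05,0,-1],[0.05,0,-2],[0.05,0,-2.8],[0.05,0,-3.3],[0.05,0,-3.5],[0.05,0,-3.65],[0.05,0,-3.65]],"rot":[[0,0,0],[0,0,0],[0,0,0],[0,0,0],[0,0,0],[0,0,0],[0,0,0]]}'
```

```text
clock: 50.05
position: [0.5492, 0.1098, 0.2094]
tool_rot: [-3.142, -0.0, -0.056]
force: [-0.5, 0.8, -0.7]
grip_width: 0.0441
```

```bash
python3 -m crank '{"travel":[[0,-0.05,-0.1],[0,-0.05,-0.15],[0,-0.05,-0.15]],"rot":[[0,0,0],[0,0,0],[0,0,0]]}'
```

```text
clock: 50.35
position: [0.5495, 0.1096, 0.2092]
tool_rot: [-3.14, -0.001, -0.056]
force: [-6.2, 3.0, 25.7]
grip_width: 0.0437
```

Firm floor contact. Release and lift.

```bash
python3 -m crank '{"travel":[[0,0,0.15],[0,0,0.15],[0,0,0.15],[0,0,0.15],[0,0,0.15],[0,0,2],[0,0,6],[0,0,9]],"rot":[[0,0,0],[0,0,0],[0,0,0],[0,0,0],[0,0,0],[0,0,0],[0,0,0],[0,0,0]]}' 0.45; python3 -m crank '{"travel":[[-1,0,3],[-3,0,6],[-3,0,8],[-3,0,8],[-3,0,8]],"rot":[[0,0,0],[0,0,0],[0,0,0],[0,0,0],[0,0,0]]}'
python3 -c "
from h import *
m=bot.camera_model('wrist');np.savez('o1cam.npz',**{k:np.array(v) for k,v in m.items()})
print(bot.observe()['position'],bot.observe()['force'],bot.observe()['grip_width'])
im=snap('wrist','o1.png')
cv2.imwrite('pics/o1z.png',cv2.resize(im[40:230,150:360,::-1],None,fx=3,fy=3,interpolation=cv2.INTER_CUBIC))
"
```

```text
clock: 51.15
position: [0.5491, 0.109, 0.2994]
tool_rot: [3.141, -0.0, -0.057]
force: [-0.3, -0.1, 0.1]
grip_width: 0.0618
clock: 51.65
position: [0.5191, 0.1096, 0.3776]
tool_rot: [-3.141, -0.0, -0.056]
force: [-0.3, 0.4, -0.1]
grip_width: 0.062
[0.51906059 0.10964313 0.37761833] [-0.32347654  0.43395611 -0.08585445] 0.06200833972423822
```

View pics/o1z.png

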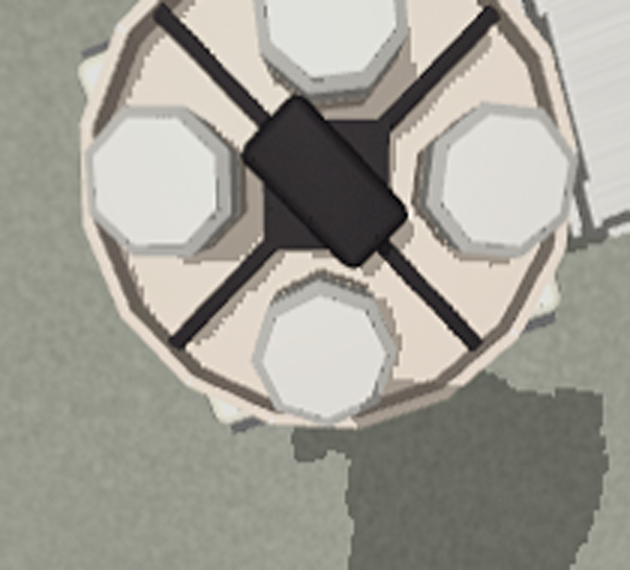

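```bash
python3 -c "
from h import *
m=dict(np.load('o1cam.npz'))
g=lambda a:((a[0]+.5)/3-.5+150,(a[1]+.5)/3-.5+40)
A=lambda p,z:atz(m,*g(p),z)
b=A((326,181),.17);print(b)
for p in ((157,181),(503,182),(323,355),(333,18)):
    P=A(p,.166);print(P,np.linalg.norm((P-b)[:2]))
im=snap('top','o2t.png');cv2.imwrite('pics/o2t.png',cv2.resize(im[100:270,110:430,::-1],None,fx=2.4,fy=2.4,interpolation=cv2.INTER_CUBIC))
"
python3 -m crank '{"travel":[[-3,-3,0],[-6,-6,0],[-9,-10,0],[-12,-14,0],[-12,-18,0],[-12,-22,0],[-12,-26,0],[-12,-26,0]],"rot":[[0,0,0],[0,0,0],[0,0,0],[0,0,0],[0,0,0],[0,0,0],[0,0,0],[0,0,0]]}'
python3 -c "
from h import *
im=snap('top','o3t.png');cv2.imwrite('pics/o3t.png',cv2.resize(im[100:270,110:430,::-1],None,fx=2.4,fy=2.4,interpolation=cv2.INTER_CUBIC))
im=snap('side','o3s.png')
cv2.imwrite('pics/o3s.png',cv2.resize(im[100:370,130:400,::-1],None,fx=2.2,fy=2.2,interpolation=cv2.INTER_CUBIC))
im=snap('wrist','o3.png')
"
```

```text
[0.60013601 0.10577699 0.17      ]
[0.60309458 0.15616776 0.166     ] 0.05047754362111923
[0.59701774 0.05301093 0.166     ] 0.052858122830935016
[0.54814655 0.10971718 0.166     ] 0.05213855810459636
[0.64430527 0.10126545 0.166     ] 0.04439907787341415
clock: 52.55
position: [0.3987, -0.1528, 0.3775]
tool_rot: [3.141, 0.0, -0.058]
force: [-0.5, 0.3, -0.6]
grip_width: 0.0619
```

View pics/o3t.png

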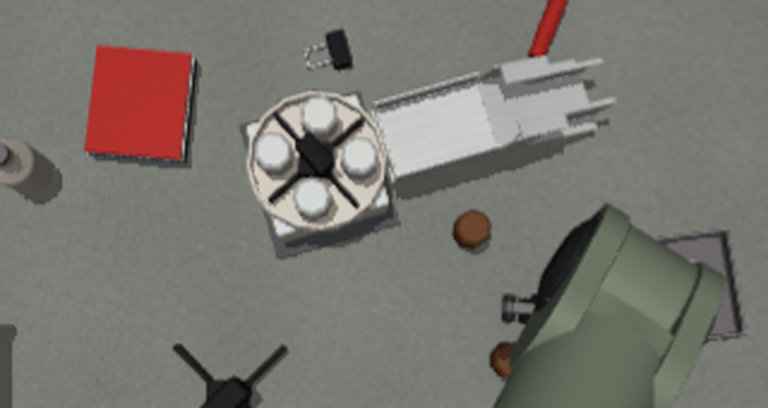

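View pics/o3s.png

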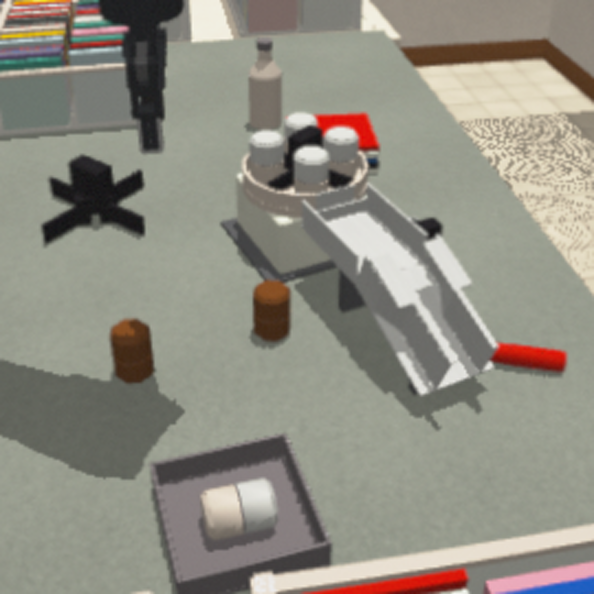

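Everything is in place. The +x capsule measures closest to its inner limit (about 47–49 mm, limit 44 mm), and I have plenty of time, so I'll regrip it and shift it outward about 4 mm.

```bash
python3 -m crank '{"travel":[[3.2,3.2,0],[6.4,6.4,0],[9.6,9.6,0],[12.8,12.8,0],[16,16,0],[19.2,19.2,0],[22.4,22.4,0],[25.3,25.5,0]],"rot":[[0,0,0],[0,0,0],[0,0,0],[0,0,0],[0,0,0],[0,0,0],[0,0,0],[0,0,0]]}' 0.45; python3 -m crank '{"travel":[[0,0,-3],[0,0,-6],[0,0,-9],[0,0,-12],[0,0,-12],[0,0,-12]],"rot":[[0,0,0],[0,0,0],[0,0,0],[0,0,0],[0,0,0],[0,0,0]]}'
python3 -c "
from h import *
m=bot.camera_model('wrist');p=bot.observe()['position'];print(p,proj(m,np.array([p[0],p[1],.166])))
im=snap('wrist','q1.png')"
```

```text
clock: 53.5
position: [0.6529, 0.1076, 0.3766]
tool_rot: [3.141, 0.001, -0.054]
force: [0.3, -0.3, 0.5]
grip_width: 0.062
clock: 54.1
position: [0.652, 0.1051, 0.2581]
tool_rot: [3.141, 0.001, -0.056]
force: [0.5, 0.4, 0.4]
grip_width: 0.0619
[0.65197715 0.10506536 0.25809958] [[258.82613333 239.9621263 ]]
```

View pics/q1.png

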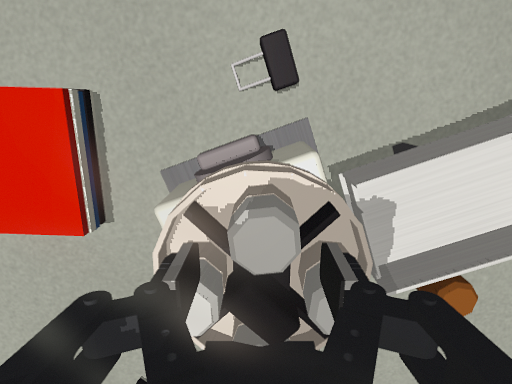

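This close view puts the +x capsule at (264,237), still upright. Taken with the jaw-to-jaw separation of the opposite placements (103 mm), its radius comes out at about 49–50 mm, safely inside 44–66 mm. No nudge needed, so I'll retreat untouched and do the last checks.

```bash
python3 -m crank '{"travel":[[0,0,3],[0,0,7],[0,0,11],[-3,-3,12],[-7,-7,12],[-11,-11,12],[-15,-15,12],[-19,-19,12]],"rot":[[0,0,0],[0,0,0],[0,0,0],[0,0,0],[0,0,0],[0,0,0],[0,0,0],[0,0,0]]}'; python3 -m crank '{"travel":[[-3,-3,0],[-5,-6,0],[-5,-6,0],[-5,-6,0],[-5,-6,0]],"rot":[[0,0,0],[0,0,0],[0,0,0],[0,0,0],[0,0,0]]}'
python3 -c "
from h import *
im=snap('top','z1t.png');cv2.imwrite('pics/z1t.png',cv2.resize(im[100:270,110:430,::-1],None,fx=2.4,fy=2.4,interpolation=cv2.INTER_CUBIC))
im=snap('side','z1s.png')
cv2.imwrite('pics/z1s.png',cv2.resize(im[100:370,130:400,::-1],None,fx=2.2,fy=2.2,interpolation=cv2.INTER_CUBIC))
print(bot.observe()['force'],bot.observe()['clock'])
a=cv2.imread('pics/b_top.png').astype(int);b=cv2.imread('pics/o3t.png')
"
```

```text
clock: 54.95
position: [0.4792, -0.0685, 0.3789]
tool_rot: [-3.14, -0.002, -0.056]
force: [1.0, -0.5, 1.8]
grip_width: 0.0619
clock: 55.45
position: [0.4314, -0.1265, 0.3784]
tool_rot: [-3.141, -0.001, -0.055]
force: [-0.3, -0.2, 0.5]
grip_width: 0.062
[-0.44998626  0.07785985  0.15646761] 55.55
```

View pics/z1t.png

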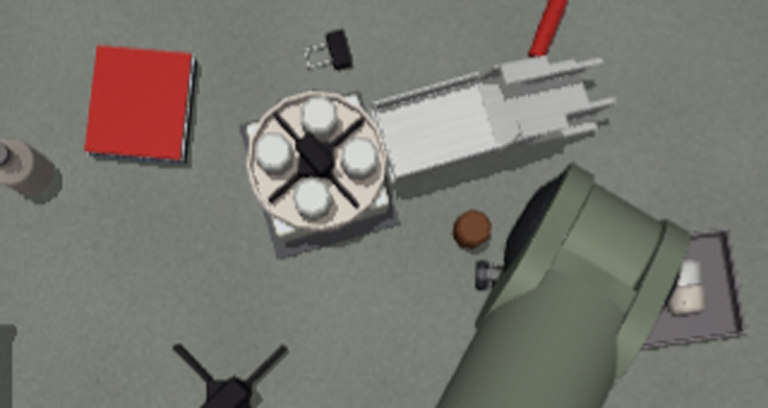

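View pics/z1s.png

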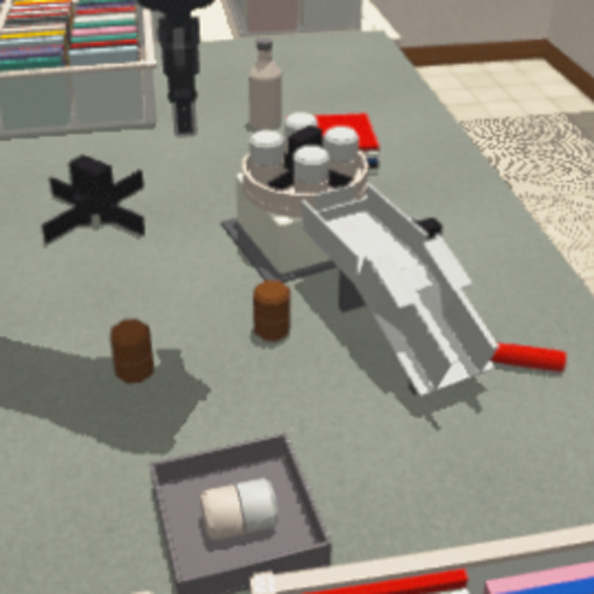

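Both views agree: four capsules stand upright in the four pockets, the wheel is level in the dish, the jammed capsule lies in the tray, and the bystanders are where they started. The robot touches nothing.

```bash
python3 -c "
from h import *
print(bot.job_done())"
```

```text
the job is handed in; nothing more can be done
None
```

I completed the whole job and handed it in at about 56 s of the 210 s allowed; no verdict was reported.

- **Jammed capsule:** I pushed it back up onto the landing pan, lifted it out, and laid it in the reject tray. It lies there on its side, released.
- **Star wheel:** I put it on the shaft lined up with the drive dog from the camera view. It dropped straight to the expected home height, so no turning was needed.
- **Waiting capsules:** All four stand upright, one to a pocket, in the last top and side pictures.
- **Everything else:** The disc cases, clip, bottle, screwdriver and brown look-alikes looked unmoved in the last pictures. The arm is clear and touching nothing.

**Check that disagreed:** the camera views did not fully agree on how far one capsule, on the side away from the robot, stands from the axis. Most readings gave 46–50 mm. One gave 44.4 mm, but that picture cut the capsule off. The arm's own positions gave about 50–52 mm. The allowed range is 44–66 mm, so I left it alone. The other three measured about 50–53 mm.

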